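# Hang the cabinet door and kit its fittings

### The arm

A 6-joint arm with a two-finger parallel gripper is mounted at the origin on the work surface. World frame = base frame: x ahead of the robot, y to its left, z up, the work surface at z = 0. Lengths are in m, angles in rad, forces in N, time in s.
With the tool pointing down it reaches from about 0.35 to 0.975 m from the base axis. Payload 7.1 kg.
Tool frame: the origin (TCP) lies between the finger pads; the fingertips stand 14 mm ahead of it and the grasp point (between the pads) lies 5 mm behind it (finger_overhang is the distance from the TCP to the fingertips, in m); z points along the fingers, x is the direction in which the jaws open and shut, and the axes are right-handed (so a half turn about z gives the same grasp; the last joint's range is limited). The gripper opens to 88 mm and grips with 3 to 60 N. Pads are 20 mm wide; open, the fingers measure 115 mm over their backs; the gripper's body (75 mm by 178 mm) begins 61 mm behind the grasp point.
Start: joints at [-1.132, 0.423, 1.63, -0, 1.089, -0.019], TCP at [0.276, -0.561, 0.237] pointing down, gripper open.
Joint ranges: [-3, 3], [-0.9, 2.11], [0.09, 2.58], [-1.31, 4.45], [0.11, 2.69], [-2.54, 2.54]. Speed limits (rad/s): [2.39, 2.39, 3.01, 3.14, 3.14, 3.14].

### API

Orientations are given as a 3x3 rotation matrix whose columns are the frame's x, y, z axes.
In Python, from station import sense, grab_frame, hand_in, finger_overhang gives the robot as it stands.
- The arm moves only by the tool send_rows, never from a script. Its argument "motion" is one flat list of numbers, 7 for each row, row after row: the shift along the world's x, y, z in cm, then the turn, a rotation vector about the world's x, y, z in rad, then the finger opening in cm, from 0 to 8.78. In form: [dx, dy, dz, wx, wy, wz, gripper, dx, dy, dz, wx, wy, wz, gripper, ...]. A call has 1 to 8 rows; each row shifts and turns the commanded pose from where the row before left it; what a row does not reach is not made up. A row lasts 1/12 s, in which the tool goes at most 41.7 mm and 7.16 degrees, less where a joint would pass 70% of its speed; a pose out of reach is approached as far as the arm can. A call is refused whole if a number of a shift passes 4.17 or a number of a turn 0.125, either way. A call with a gripper value outside its range is refused whole. The fingers move at their own pace and stop on an object; the grip force is fixed at half the most. Time passes only in rows, so rows that do not move let the fingers close. It gives the time, the measured TCP pose, the force and the opening at its end, in the units of the state.
- sense(): the state, without advancing time (a new reading comes with each control period).
- grab_frame(name): name is "scene" or "top" or "wrist"; returns a dict with "frame" (420x560x3 uint8, red, green, blue), "mtx" (3x3 intrinsics, pixels), "extrinsics" (4x4, takes a point from camera to world coordinates); the wrist camera has in their place "tool_from_camera" (4x4, takes a point from camera to tool coordinates, whose origin is the TCP and whose axes are the tool frame's). Camera axes: x right, y up, looking along -z (the intrinsics and any distortion apply to the point x, -y, -z); pixel columns grow to the right and rows downward; lengths in m; the calibration is good to about 2 mm. The wrist camera is an equidistant fisheye: a pixel r from the principal point sees the ray r / f radians off the axis. A picture is of the moment at which its call begins: read the wrist's pose just before it. There is no depth.
- hand_in(): hands the job in, once; it reports no verdict.
The state is a dict: "t": time; "joint_pos": joint angles; "dq": joint speeds; "joint_torque": joint torques, N m; "tcp_pos": TCP position; "eef_rot": TCP orientation; "ft_force": force on the tool from outside, world axes, zero at the start; "wrist_torque": the same for the moment, N m; "grip_width": finger opening in m.
Only numpy, scipy, OpenCV 4.12 (cv2) and the standard library are available. Lean on these libraries where they do the work, as an engineer would, in place of code of your own. Each camera call takes 0.05 s, during which the arm holds its last target.

### The job

Make this gramophone cabinet ready to ship: first draw the drop pin up out of its bore in the sill of the hinge stand and park it upright in the notch at the end of the sill, with its collar resting on the sill; then hang the walnut door fully home on both pintles, closed in line above the sill. Also set every fitting lying on the cart (soundbox, gooseneck, bracket, escutcheon, whichever are there) flat on the bottom of the tray cut-out of its own outline, before or after the door as you like, without knocking aside the other things on the cart.

Things in the scene. Friction and masses are not known exactly. Their poses are not given: they have to be found in the camera images.
- stand: fixed hinge stand. Grey sill: x +-25, y -130 to 110, 30 mm high; dark jamb post at y 88 to 108, x +-12, 152 mm high, with two brackets reaching to -y, each with an upright pintle, both on one vertical axis at y = 70. Origin on the cart top; x across the sill (-x: robot's side, only things under 50 mm tall there), y along it, z up. Turned at most 0.15 rad from the world axes.
- pintle_low (a point): root of the lower pintle (on top of its bracket), 60 mm above the cart. Pintle: 10 mm diameter, 18 mm long, its last 5 mm tapering to 4 mm. Bracket below it 22 mm wide (x), from y = 62 to the jamb, 14 mm thick. Axes as the stand's.
- pintle_high (a point): root of the upper pintle, the same shape, straight above the lower one, 140 mm above the cart. Its bracket would stop the door's lower socket, so the door has to come in level from the stand's -x side, just above the pintle tips, and then go down.
- notch (a point): where pin_c lies when the pin is parked upright in the notch, collar on the sill: 41 mm above the cart, stand y = -105. The notch is 21 mm wide, cut right through the sill's height from its -y end (y -130) to y = -92, open to -y. Axes as the stand's.
- pin_c (a point): the steel drop pin, 78 mm long, upright, point at half its length. From below: shank 15 mm thick, 28 mm long, tapered foot; collar 30 mm wide, 6 mm thick; round dark handle 22 mm thick, 44 mm long. It starts in the sill's 18 mm bore at stand y = -20, collar on the sill, standing where the door must hang. Local z up along it.
- door_c (a point): centre of the walnut door panel, 12 mm thick (x), 110 wide (y), 150 tall (z), 0.2 to 0.4 kg, balanced about the middle of its width; pinch it at the middle of its top edge, 75 mm above this point. Brass knob on the -x face at y = -40, out to x = -28. Hung and closed, its axes match the stand's and this point is 115 mm above the stand's origin.
- socket_low (a point): mouth (underside centre) of the door's lower hinge socket, at y = 70, 55 mm below door_c. Brass knuckle 22 (x) by 28 (y) by 24 mm high on the door's +y edge, with a 13.5 mm hole right through. When home the knuckle rests on the bracket and this point meets pintle_low.
- socket_high (a point): mouth of the upper hinge socket, the same, 80 mm above the lower one; when home it meets pintle_high.
- rack: the fixed wooden rack in which the door stands: origin under its centre on the cart, 70 x 130 mm, 46 mm high; slot along y 15 mm wide and 38 mm deep, floor 8 mm up. The door starts in it with the same axes and must be lifted straight up 45 mm to come free.
- tray: the fixed shadow-cut wooden tray, 122 mm (x) by 249 mm (y), 14 mm high, origin under its centre; four cut-outs 10 mm deep with a cork bottom 4 mm up, each with 3 mm play all round its own part.
- seat_soundbox (a point): where soundbox_c lies when the soundbox is home in the round cut-out (66 mm wide): 26 mm above the cart. Axes as the tray's.
- seat_gooseneck (a point): where gooseneck_c lies when the gooseneck is home in the L-shaped cut-out, its axes along those of this point (one way round only).
- seat_bracket (a point): where bracket_c lies when the bracket is home in the T-shaped cut-out, its axes along those of this point (one way round only).
- seat_escutcheon (a point): where escutcheon_c lies when the escutcheon is home in the oblong cut-out (82 x 46 mm), long side along x; either way round.
- soundbox_c (a point): tarnished silver soundbox: disc 60 mm across, 14 mm thick, with a round neck 28 mm across rising from its centre to 44 mm. Point on its axis, 22 mm above its underside. May be absent.
- gooseneck_c (a point): brass gooseneck: L-shaped tube 26 mm thick lying flat, long leg along x from -55 to +45, short leg at x = +32 reaching to y = +34; a square clamp block 22 mm (x) by 27 mm (y), 44 mm tall, sits on the long leg. Point in the clamp block, 22 mm above the underside; hold it by the block, over y. Its axes: x and y level, z up. May be absent.
- bracket_c (a point): black iron motor bracket: T-shaped foot 8 mm thick, bar 100 x 24 mm along x, stub 24 mm wide reaching to y = +30; an upright web 50 mm long (x), 14 mm thick (y), rises from the bar to 44 mm. Point in the web, 22 mm above the underside; hold it by the web. Its axes: x and y level, z up. May be absent.
- escutcheon_c (a point): chrome escutcheon: oblong plate 76 mm (x) by 40 mm (y), 6 mm thick, with a round key barrel 20 mm across rising from its centre to 44 mm. Point on the barrel's axis, 22 mm above the underside. Its axes: x and y level, z up. May be absent.
- oil_can: bystander, leave it alone: a green oil can, 60 mm across, 140 mm tall, origin at the centre of its underside
- screw_jar: bystander, leave it alone: a low glass jar with a steel cap, 52 mm across, 60 mm tall, origin at the centre of its underside
- wax_tin: bystander, leave it alone: a flat round copper-coloured tin, 70 mm across, 28 mm tall, origin at the centre of its underside
- hammer: bystander, leave it alone: a hammer lying flat
- screwdriver: bystander, leave it alone: a screwdriver lying flat
- veneer_stack: bystander, leave it alone: a stack of walnut veneer, 180 x 140 x 18 mm, lying flat
There are look-alikes about, which are no part of the job. Leave any purple look-alike of the stand alone.

How it is judged:
By the outcome, as a careful person would: the job done as asked, in the order asked, and still so for the second after the job is handed in, with the robot touching nothing.
Of soundbox, gooseneck, bracket, escutcheon only 3 to 4 are there at a start; the rules pass over those that are not, and their reading is None.
At some moment in a run one of soundbox, gooseneck, bracket, escutcheon may be knocked a few centimetres aside while the robot is not near it.
It also fails if it takes over 210 s, if anything falls off the work surface, if the arm or the gripper's body presses on something with over 40 N, if the wrist force passes 120 N, or if a joint passes its speed limit or range.

## Working session

There is one attempt and no reset: what is moved stays moved. The work goes in short steps, Python scripts to look and compute and a tool call to move; the robot and the scene stay as the last step left them, time stands still between calls to the robot, and variables do not carry over. Pictures are saved under pics/ and viewed, and the job is handed in when it is done.

Besides the shell and the picture viewer there is one more tool, called after "Request:" as name(argument=value, ...) on one line, values as JSON. send_rows: Moves the arm, as the interface text tells. Its arguments: {"type":"object","properties":{"motion":{"type":"array"}},"required":["motion"]}

```bash
ls; mkdir -p pics
cat > h.py <<'E'
import numpy as np, cv2
from station import sense, grab_frame
def save(n,fn):
    s=sense(); g=grab_frame(n); cv2.imwrite('pics/'+fn,g['frame'][:,:,::-1]); 
    import pickle; pickle.dump((s,g),open('pics/'+fn+'.pkl','wb')); return s,g
E
python3 - <<'E'
from h import *
for n in ['scene','top','wrist']:
    s,g=save(n,n+'0.png')
    print(n,g['mtx'].tolist(),g.get('extrinsics',g.get('tool_from_camera')).tolist(),[k for k in g])
print(s)
E
```

```text
pics
scene [[423.4420500960872, 0.0, 277.8101491938074], [0.0, 423.4420500960872, 211.18415506044323], [0.0, 0.0, 1.0]] [[0.39456907599754387, -0.643969799433131, 0.6554526235240025, 1.2434150409863267], [0.9188277212305167, 0.2699795488047176, -0.28786570119682064, -0.3677002330299883], [0.00841801430151558, 0.7158309441797375, 0.6982228844645278, 0.8888081244968058], [0.0, 0.0, 0.0, 1.0]] ['frame', 'mtx', 'extrinsics']
top [[394.1418918151278, 0.0, 274.77594150547463], [0.0, 394.1418918151278, 211.27017073756573], [0.0, 0.0, 1.0]] [[0.009533119165732294, 0.9863446905764867, -0.16441797654315893, 0.30011032408661936], [-0.9998139381542365, 0.0066446249225550515, -0.018109059394539186, -0.05779272079517585], [-0.01676927880048322, 0.16456002045215412, 0.9862245134639973, 1.3294692247552413], [0.0, 0.0, 0.0, 1.0]] ['frame', 'mtx', 'extrinsics']
wrist [[325.19226210127806, 0.0, 275.0479209761239], [0.0, 325.19226210127806, 216.2948371650451], [0.0, 0.0, 1.0]] [[0.9999998102280309, 0.0005956774428416713, -0.00015720141203539285, 0.00030478547506684883], [0.0005196697328182642, -0.952647
[... 292 characters left out ...]
9662254e-05,
        1.08860305e+00, -1.90139892e-02]), 'dq': array([ 0.00153677, -0.00265924, -0.00097103, -0.0019358 ,  0.00025719,
        0.00110259]), 'joint_torque': array([-1.08568740e-03, -5.45618105e+01, -2.74322337e+01,  6.45156065e-02,
        1.88498822e-02, -8.83321559e-05]), 'tcp_pos': array([ 0.27604543, -0.56020217,  0.23599756]), 'eef_rot': array([[ 4.41989618e-01, -8.97019970e-01, -5.92051004e-04],
       [-8.97019144e-01, -4.41990014e-01,  1.21782283e-03],
       [-1.35409203e-03, -7.18396371e-06, -9.99999083e-01]]), 'ft_force': array([-0.04164686, -0.30998166,  0.71835934]), 'wrist_torque': array([-0.03256575, -0.02072024,  0.00336551]), 'grip_width': 0.08795213016738017}
```

View pics/scene0.png

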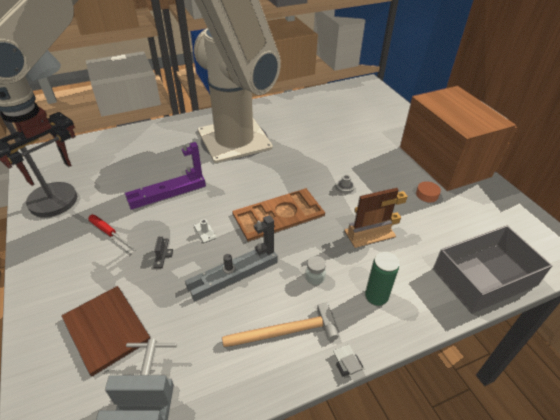

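View pics/top0.png

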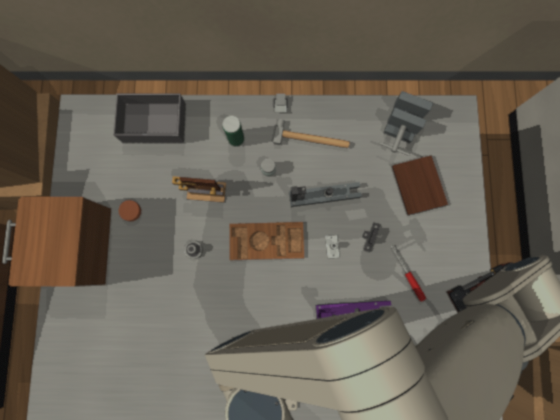

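View pics/wrist0.png

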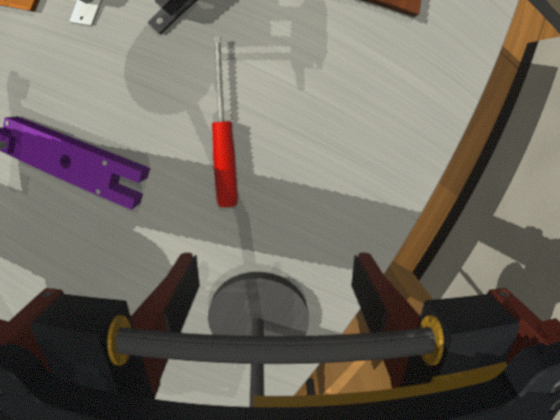

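```bash
cat >> h.py <<'E'
import pickle
def load(fn): return pickle.load(open('pics/'+fn+'.pkl','rb'))
def cam(s,g):
    if 'extrinsics' in g: return np.array(g['extrinsics']),g['mtx'],False
    T=np.eye(4);T[:3,:3]=s['eef_rot'];T[:3,3]=s['tcp_pos']
    return T@g['tool_from_camera'],g['mtx'],True
def ray(fn,u,v):
    E,K,f=cam(*load(fn)); a=(u-K[0,2])/K[0,0]; b=(v-K[1,2])/K[1,1]
    if f:
        r=np.hypot(a,b); k=np.sin(r)/max(r,1e-9); d=np.array([a*k,-b*k,-np.cos(r)])
    else: d=np.array([a,-b,-1.])
    d=E[:3,:3]@d; return E[:3,3],d/np.linalg.norm(d)
def atz(fn,u,v,z):
    o,d=ray(fn,u,v); return o+d*(z-o[2])/d[2]
def tri(*obs):
    A=np.zeros((3,3));B=np.zeros(3)
    for fn,u,v in obs:
        o,d=ray(fn,u,v);P=np.eye(3)-np.outer(d,d);A+=P;B+=P@o
    x=np.linalg.solve(A,B); return x
def proj(fn,p):
    E,K,f=cam(*load(fn)); q=E[:3,:3].T@(np.asarray(p)-E[:3,3]); 
    if f:
        rr=np.hypot(q[0],q[1]); th=np.arctan2(rr,-q[2]); a,b=q[0]/rr*th,-q[1]/rr*th
    else: a,b=q[0]/-q[2],-q[1]/-q[2]
    return np.array([a*K[0,0]+K[0,2],b*K[1,1]+K[1,2]])
def crop(fn,u0,v0,u1,v1,k,out):
    im=cv2.imread('pics/'+fn)[v0:v1,u0:u1]; im=cv2.resize(im,None,fx=k,fy=k,interpolation=cv2.INTER_CUBIC)
    st=10 if k>=5 else 20
    for u in range((u0//st+1)*st,u1,st):
        x=int((u-u0)*k); cv2.line(im,(x,0),(x,6),(0,255,255),1); cv2.putText(im,str(u),(x+2,10),0,.35,(0,255,255),1)
    for v in range((v0//st+1)*st,v1,st):
        y=int((v-v0)*k); cv2.line(im,(0,y),(6,y),(0,255,255),1); cv2.putText(im,str(v),(2,y-2),0,.35,(0,255,255),1)
    cv2.imwrite('pics/'+out,im)
def model(fn,pts,out=None):pass
E
python3 - <<'E'
from h import *
crop('top0.png',160,165,290,265,6,'c1.png')
crop('top0.png',280,165,400,265,6,'c2.png')
crop('scene0.png',140,170,300,300,5,'c3.png')
crop('scene0.png',290,150,450,260,5,'c4.png')
E
```

```text
(no output)
```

View pics/c1.png

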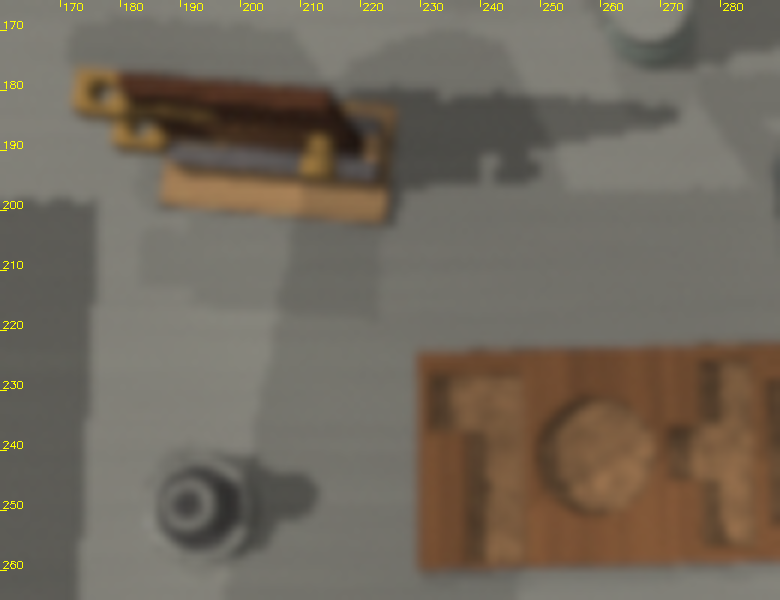

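View pics/c2.png

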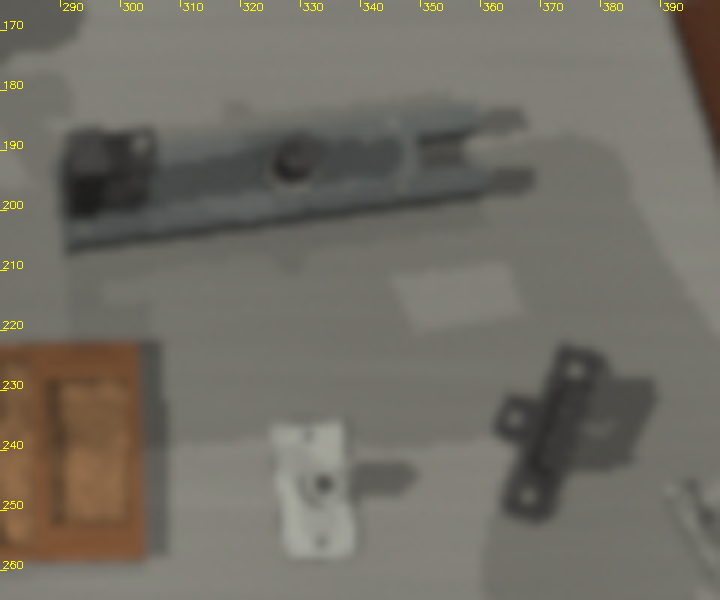

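View pics/c3.png

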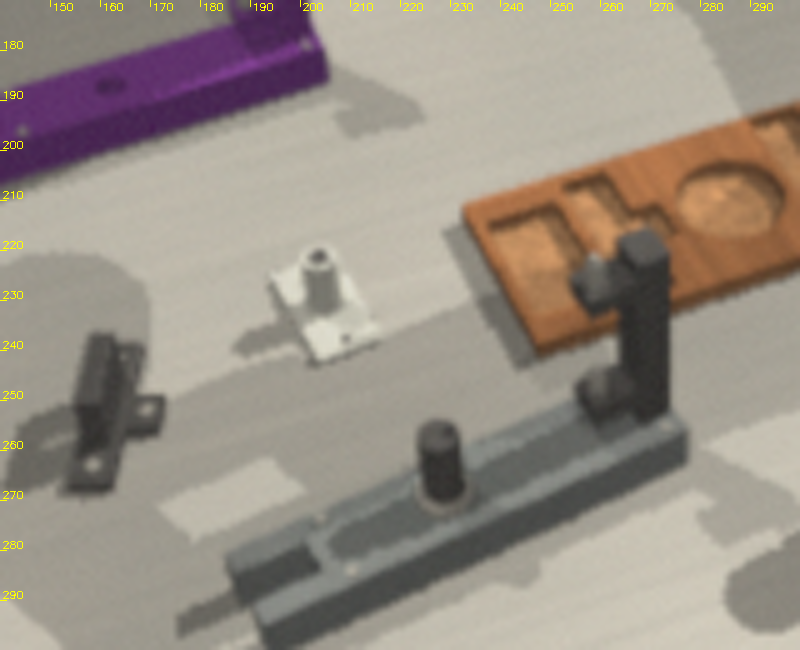

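View pics/c4.png

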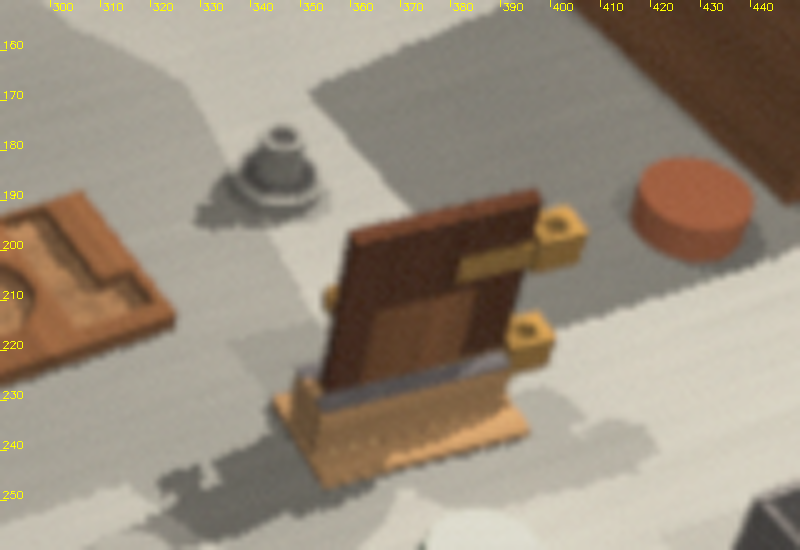

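Run:
```python
from h import *
np.set_printoptions(precision=4,suppress=True)
T='top0.png';S='scene0.png'
p=lambda n,*o: print(n,tri(*o))
p('pin top',(T,327.8,191),(S,228,257)) # z~.08
p('soundbox top',(T,191,249),(S,346,177))
p('esc top',(T,333.5,246),(S,203.5,221.5))
p('br web',(T,371,238),(S,160,240))
for u,v in [(291,206),(362,196.5),(358,183),]: print('sill',atz(T,u,v,.03))
for u,v in [(229.5,224),(229.5,260),(303,223),(304,258)]: print('tray',atz(T,u,v,.014))
for u,v in [(229.5,224),(229.5,260),(303,223),(304,258)]: print('tray',atz(T,u,v,.0))
p('sock hi',(T,176,182),(S,400,195))
p('sock lo',(T,183,187),(S,395,217))
for u,v in [(180,178),(214.5,181)]: print('door top',atz(T,u,v,.158))
for u,v in [(187,199),(224,202.5)]: print('rack',atz(T,u,v,.046))
```

```text
pin top [ 0.5778 -0.208   0.0706]
soundbox top [0.3881 0.2397 0.04  ]
esc top [ 0.4019 -0.2261  0.038 ]
br web [ 0.4282 -0.3506  0.0415]
sill [ 0.535  -0.0881  0.03  ]
sill [ 0.5689 -0.3258  0.03  ]
sill [ 0.6153 -0.3136  0.03  ]
tray [0.4749 0.1187 0.014 ]
tray [0.3543 0.1152 0.014 ]
tray [ 0.4801 -0.129   0.014 ]
tray [ 0.3631 -0.132   0.014 ]
tray [0.4767 0.1205 0.    ]
tray [0.3549 0.1171 0.    ]
tray [ 0.482  -0.1297  0.    ]
tray [ 0.3637 -0.1328  0.    ]
sock hi [0.5935 0.2781 0.1216]
sock lo [0.5968 0.2775 0.0402]
door top [0.597  0.2557 0.158 ]
door top [0.5881 0.1491 0.158 ]
rack [0.5536 0.2587 0.046 ]
rack [0.5425 0.1347 0.046 ]
```

Request:
send_rows(motion=[1.4, 2.0, 0.6, 0, 0, 0.08, 8.7, 1.4, 2.0, 0.6, 0, 0, 0.08, 8.7, 1.4, 2.0, 0.6, 0, 0, 0.08, 8.7, 1.4, 2.0, 0.6, 0, 0, 0.08, 8.7, 1.4, 2.0, 0.6, 0, 0, 0.08, 8.7, 1.4, 2.0, 0.6, 0, 0, 0.08, 8.7, 1.4, 2.0, 0.6, 0, 0, 0.08, 8.7, 1.4, 2.0, 0.6, 0, 0, 0.08, 8.7])

```text
t: 0.82
tcp_pos: [0.3886, -0.3994, 0.2847]
eef_rot: [[0.892, -0.452, -0.0], [-0.452, -0.892, 0.0], [-0.0, -0.0, -1.0]]
ft_force: [0.5, -0.1, -0.1]
grip_width: 0.0867
```

Request:
send_rows(motion=[1.4, 2.0, 0, 0, 0, 0.077, 8.7, 1.4, 2.0, 0, 0, 0, 0.077, 8.7, 1.4, 2.0, 0, 0, 0, 0.077, 8.7, 1.4, 2.0, 0, 0, 0, 0.077, 8.7, 1.4, 2.0, 0, 0, 0, 0.077, 8.7, 1.4, 2.0, 0, 0, 0, 0.077, 8.7, 1.4, 2.0, 0, 0, 0, 0.077, 8.7, 0, 0, 0, 0, 0, 0.077, 8.7])

```text
t: 1.48
tcp_pos: [0.4879, -0.2577, 0.2845]
eef_rot: [[0.989, 0.149, 0.0], [0.149, -0.989, 0.001], [0.001, -0.001, -1.0]]
ft_force: [0.3, -0.2, 0.6]
grip_width: 0.0872
```

Run:
```python
from h import *
s,g=save('wrist','w1.png');print(s['t'],s['tcp_pos'],s['eef_rot'][:,0],s['joint_pos'])
```

```text
1.4833 [ 0.48792268 -0.25771808  0.28449458] [9.88867506e-01 1.48797665e-01 5.57814381e-04] [-5.08140906e-01  2.61726072e-01  1.74790937e+00  1.28948188e-03
  1.13215414e+00 -6.58041283e-01]
```

View pics/w1.png

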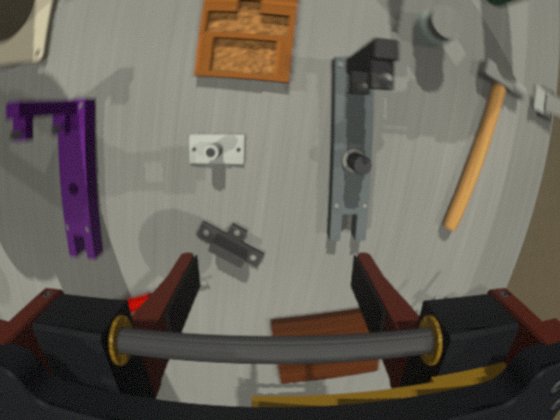

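Run:
```python
from h import *
crop('w1.png',310,30,410,130,6,'c5.png')
crop('w1.png',310,130,410,250,5,'c6.png')
crop('w1.png',180,120,280,270,4,'c7.png')
```

```text
(no output)
```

View pics/c5.png

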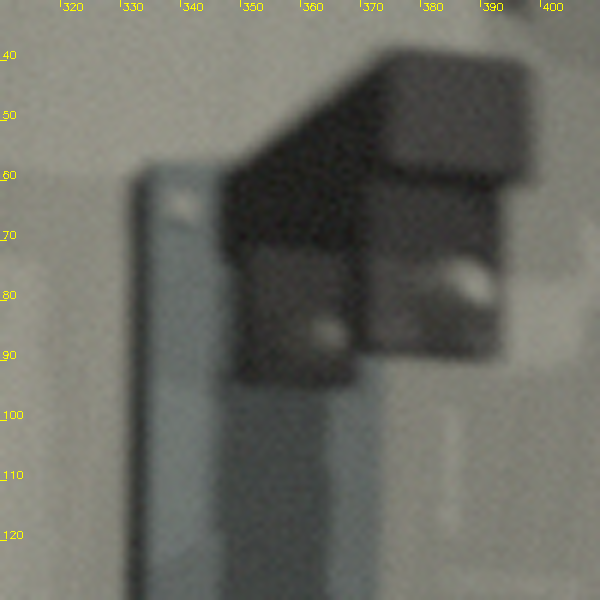

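View pics/c6.png

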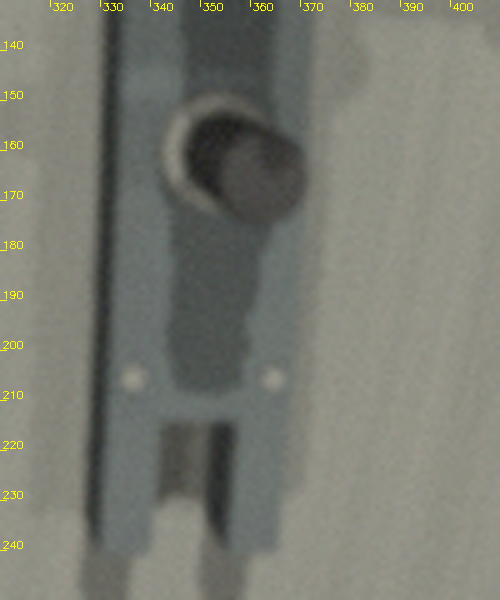

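View pics/c7.png

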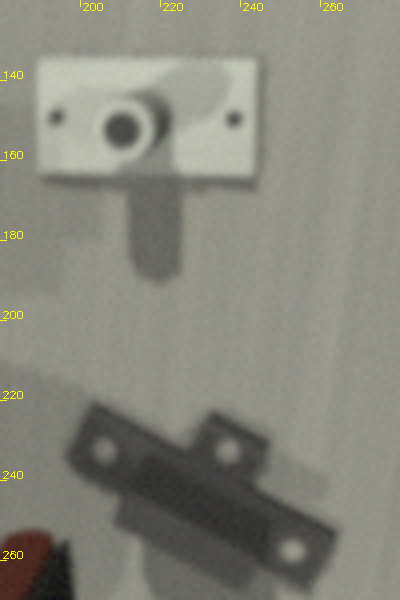

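```bash
sed -i 's/int((u-u0)\*k)/int((u-u0+.5)*k)/; s/int((v-v0)\*k)/int((v-v0+.5)*k)/' h.py
cat >> h.py <<'E'
from scipy.optimize import least_squares
def fit(obs,x0,z0=0.,tilt=False):
    """obs: list (fn,u,v,(lx,ly,lz) mm); returns x,y,yaw and residuals"""
    def r(p):
        c,s=np.cos(p[2]),np.sin(p[2]); R=np.array([[c,-s,0],[s,c,0],[0,0,1]])
        return np.concatenate([proj(fn,R@(np.array(l)/1000)+[p[0],p[1],z0])-[u,v] for fn,u,v,l in obs])
    q=least_squares(r,x0,loss='soft_l1',f_scale=1.0); return q.x,np.round(r(q.x).reshape(-1,2),1)
def loc(p,l):
    c,s=np.cos(p[2]),np.sin(p[2]); l=np.array(l)/1000; return np.array([p[0]+c*l[0]-s*l[1],p[1]+s*l[0]+c*l[1],l[2]])
E
python3 - <<'E'
from h import *
np.set_printoptions(precision=4,suppress=True)
W='w1.png'
o=[(333.5,57.5,(-25,110,30)),(330.5,241,(-25,-130,30)),(365,241,(25,-130,30)),(339.5,241,(-10.5,-130,30)),(356,241,(10.5,-130,30)),(348,215,(0,-92,30)),(362,166.5,(0,-20,80)),(374,38,(-12,108,152)),(397.5,40,(12,108,152)),(397,61,(12,88,152)),(370.5,88.5,(-11,62,140)),(393,89.5,(11,62,140)),(350,93.5,(-11,62,60)),(368,94,(11,62,60))]
ob=[(W,u-.4,v-.4,l) for u,v,l in o]
x,r=fit(ob,[.57,-.2,.14]);print(x,r.tolist())
for n,l in dict(pin=(0,-20,41),notch=(0,-105,41),pl=(0,70,60)).items(): print(n,loc(x,l))
# escutcheon
for u,v in [(211,152.5)]: print('esc top',atz(W,u-.4,v-.4,.044))
e=[(190,136,(-38,20,6)),(245,136,(38,20,6)),(190,164.5,(-38,-20,6)),(245,164.5,(38,-20,6)),(211,152.5,(0,0,44))]
for y0 in (0.1,): 
  x,r=fit([(W,u-.4,v-.4,l) for u,v,l in e],[.4,-.22,y0]);print('esc',x,r.tolist())
# tray
E
```

```text
[ 0.577  -0.1932  0.1564] [[0.1, -0.5], [-1.0, 0.6], [0.2, -0.1], [0.5, 0.4], [-1.0, 0.1], [1.4, -0.5], [0.2, -0.1], [-1.8, -1.0], [0.1, -0.1], [1.1, 0.1], [-0.5, -0.2], [-0.5, 0.6], [0.3, 0.1], [0.7, 0.7]]
pin [ 0.5801 -0.213   0.041 ]
notch [ 0.5934 -0.2969  0.041 ]
pl [ 0.5661 -0.1241  0.06  ]
esc top [ 0.4055 -0.228   0.044 ]
esc [ 0.406  -0.2288  0.125 ] [[-1.0, -0.7], [0.5, -1.0], [-0.4, 0.3], [0.2, 0.5], [0.4, 0.7]]
```

Request:
send_rows(motion=[1.84, 0.9, -2.5, 0, 0, 0, 6, 1.84, 0.9, -2.5, 0, 0, 0, 6, 1.84, 0.9, -2.5, 0, 0, 0, 6, 1.84, 0.9, -2.5, 0, 0, 0, 6, 1.84, 0.9, -2.5, 0, 0, 0, 6, 0, 0, -2.5, 0, 0, 0, 6, 0, 0, 0, 0, 0, 0, 6])

```text
t: 2.12
tcp_pos: [0.5757, -0.2142, 0.1296]
eef_rot: [[0.99, 0.142, -0.008], [0.142, -0.99, 0.003], [-0.007, -0.004, -1.0]]
ft_force: [-1.1, 0.8, -0.3]
grip_width: 0.0598
```

Run:
```python
from h import *
s,g=save('wrist','w2.png');print(s['t'],s['tcp_pos'],s['eef_rot'][:,0])
crop('w2.png',150,0,430,230,2.8,'c8.png')
```

```text
2.1167 [ 0.57571119 -0.21423232  0.12956741] [ 0.98985692  0.14187769 -0.00734904]
```

View pics/w2.png

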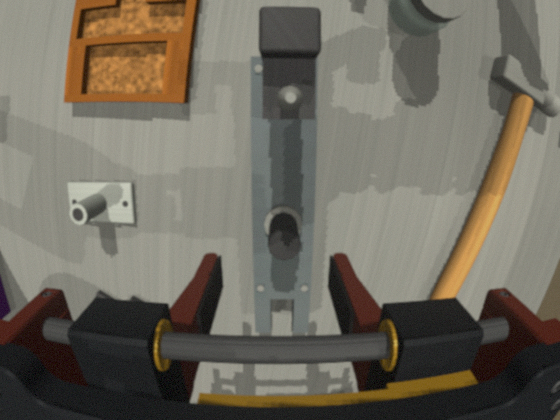

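View pics/c8.png

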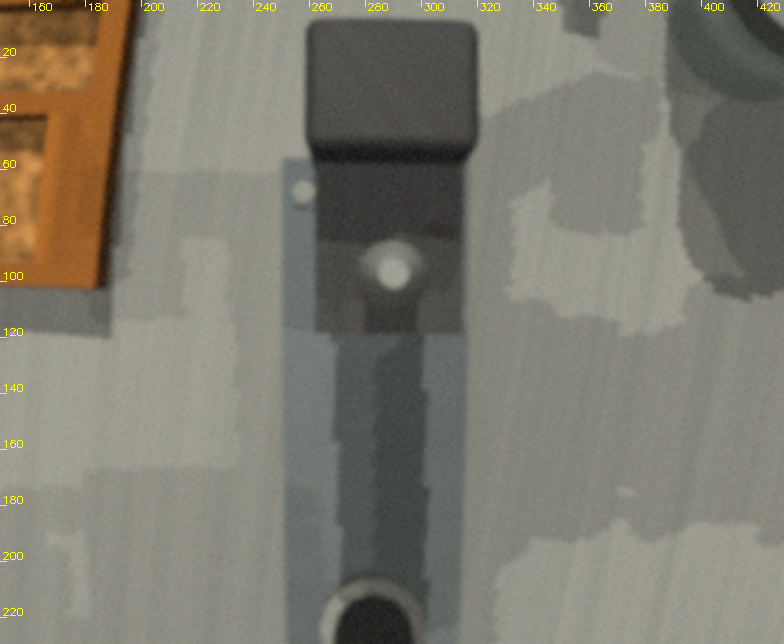

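Run:
```python
from h import *
crop('w2.png',230,195,340,335,4.2,'c9.png')
```

```text
(no output)
```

View pics/c9.png

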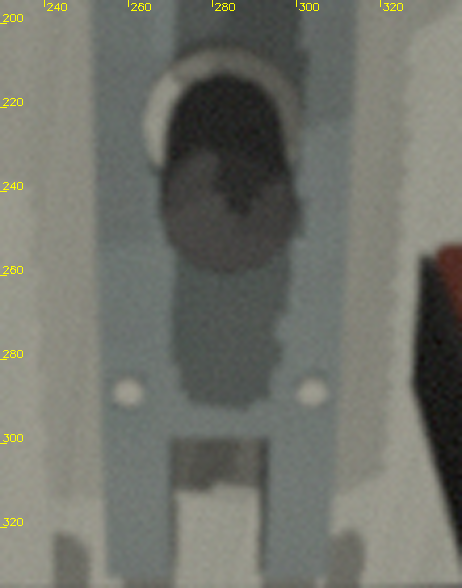

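Run:
```python
from h import *
np.set_printoptions(precision=4,suppress=True)
W='w2.png'
o=[(283.5,243,(0,-20,80)),(290.3,97,(0,70,158)),(261.5,118.5,(-11,62,140)),(313.5,118.5,(11,62,140)),(281.5,299,(0,-92,30)),(270,299,(-10.5,-92,30)),(293,299,(10.5,-92,30)),(319,8,(12,108,152)),(319,54,(12,88,152)),(259,54,(-12,88,152)),(250,56.5,(-25,110,30))]
ob=[(W,u,v,l) for u,v,l in o]
x,r=fit(ob,[.57,-.2,.14]);print(x,r.tolist())
for n,l in dict(pin=(0,-20,41),notch=(0,-105,41),pl=(0,70,60)).items(): print(n,loc(x,l))
s=load(W)[0]; print(s['tcp_pos'],sense()['tcp_pos'],sense()['eef_rot'])
```

```text
[ 0.5786 -0.1931  0.1403] [[0.0, 3.0], [-1.0, 0.7], [-0.2, 0.5], [0.4, 1.0], [0.1, -0.4], [-0.2, -0.5], [0.4, -0.4], [0.9, -1.8], [1.3, -0.1], [-1.8, -1.0], [-0.2, -0.3]]
pin [ 0.5814 -0.2129  0.041 ]
notch [ 0.5933 -0.2971  0.041 ]
pl [ 0.5688 -0.1238  0.06  ]
[ 0.5757 -0.2142  0.1296] [ 0.5762 -0.215   0.1319] [[ 0.9899  0.1416 -0.0059]
 [ 0.1416 -0.9899  0.0021]
 [-0.0055 -0.003  -1.    ]]
```

Request:
send_rows(motion=[0.2, 0.1, -2.4, 0, 0, 0, 6, 0.1, 0.1, -2.4, 0, 0, 0, 6, 0, 0, -2.3, 0, 0, 0, 6, 0, 0, 0, 0, 0, 0, 6, 0, 0, 0, 0, 0, 0, 6])

```text
t: 2.58
tcp_pos: [0.5808, -0.2142, 0.0645]
eef_rot: [[0.99, 0.141, -0.001], [0.141, -0.99, 0.0], [-0.001, -0.0, -1.0]]
ft_force: [-0.3, -0.0, -0.5]
grip_width: 0.0603
```

Run:
```python
from h import *
s,g=save('wrist','w3.png');print(s['t'],s['tcp_pos'],s['eef_rot'])
```

```text
2.5833 [ 0.58081719 -0.21418644  0.06445413] [[ 9.89988913e-01  1.41143043e-01 -7.71090266e-04]
 [ 1.41143241e-01 -9.89989162e-01  2.08894961e-04]
 [-7.33886936e-04 -3.15637875e-04 -9.99999681e-01]]
```

View pics/w3.png

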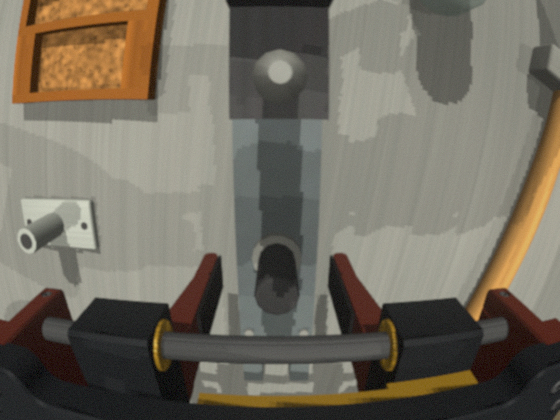

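Request:
send_rows(motion=[0, 0, -0.3, 0, 0, 0, 6, 0, 0, 0, 0, 0, 0, 1.5, 0, 0, 0, 0, 0, 0, 1.5, 0, 0, 0, 0, 0, 0, 1.5, 0, 0, 0, 0, 0, 0, 1.5, 0, 0, 0, 0, 0, 0, 1.5, 0, 0, 0, 0, 0, 0, 1.5, 0, 0, 0, 0, 0, 0, 1.5])

```text
t: 3.3
tcp_pos: [0.5813, -0.2136, 0.0608]
eef_rot: [[0.99, 0.143, -0.0], [0.143, -0.99, 0.0], [-0.0, -0.0, -1.0]]
ft_force: [0.0, 0.1, 1.7]
grip_width: 0.0214
```

Request:
send_rows(motion=[0, 0, 0, 0, 0, 0, 1.5, 0, 0, 0.5, 0, 0, 0, 1.5, 0, 0, 0.8, 0, 0, 0, 1.5, 0, 0, 1.0, 0, 0, 0, 1.5, 0, 0, 1.0, 0, 0, 0, 1.5, 0, 0, 1.0, 0, 0, 0, 1.5, 0, 0, 0.7, 0, 0, 0, 1.5, 0, 0, 0, 0, 0, 0, 1.5])

```text
t: 3.97
tcp_pos: [0.5824, -0.2141, 0.113]
eef_rot: [[0.99, 0.142, 0.003], [0.142, -0.99, -0.001], [0.003, 0.002, -1.0]]
ft_force: [-0.6, -0.6, -0.3]
grip_width: 0.0215
```

Run:
```python
from h import *
s,g=save('wrist','w4.png');print(s['t'],s['tcp_pos'],s['eef_rot'],s['grip_width'],s['ft_force'])
```

```text
3.9667 [ 0.58244802 -0.21409773  0.11304631] [[ 0.98979594  0.14245383  0.00330221]
 [ 0.14245866 -0.98979993 -0.00127693]
 [ 0.00308663  0.00173433 -0.99999373]] 0.021518206601685845 [-0.58699582 -0.58171647 -0.26569478]
```

View pics/w4.png

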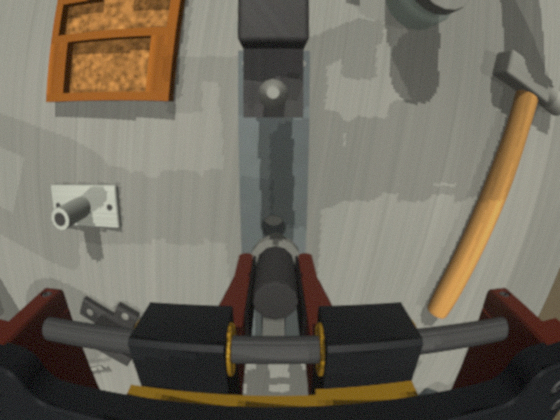

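Run:
```python
from h import *
W='w4.png'; s=load(W)[0]
print(proj(W,s['tcp_pos']+s['eef_rot']@[0,0,-.019]),proj(W,s['tcp_pos']+s['eef_rot']@[0,0.003,-.019]))
crop(W,240,230,310,330,6,'c10.png')
```

```text
[273.7144335  303.36420672] [273.72996509 308.62061276]
```

View pics/c10.png

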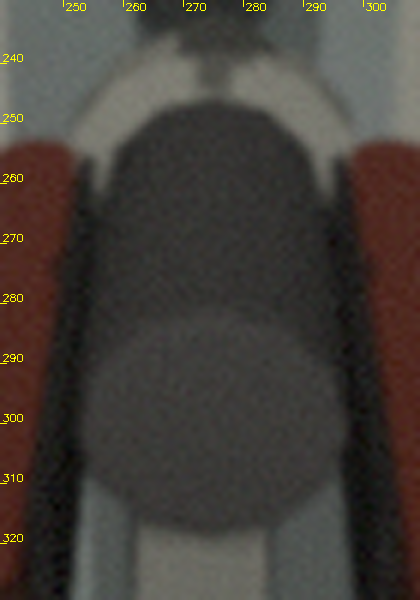

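Request:
send_rows(motion=[0.17, -1.2, 0, 0, 0, 0, 1.5, 0.17, -1.2, 0, 0, 0, 0, 1.5, 0.17, -1.2, 0, 0, 0, 0, 1.5, 0.17, -1.2, 0, 0, 0, 0, 1.5, 0.17, -1.2, 0, 0, 0, 0, 1.5, 0.17, -1.2, 0, 0, 0, 0, 1.5, 0.17, -1.2, 0, 0, 0, 0, 1.5, 0, 0, 0, 0, 0, 0, 1.5])

```text
t: 4.68
tcp_pos: [0.5936, -0.3005, 0.1107]
eef_rot: [[0.99, 0.141, 0.001], [0.141, -0.99, -0.001], [0.001, 0.001, -1.0]]
ft_force: [-0.2, -0.6, -0.4]
grip_width: 0.0214
```

Request:
send_rows(motion=[0, 0, 0, 0, 0, 0, 1.5, 0, 0, 0, 0, 0, 0, 1.5])

```text
t: 4.85
tcp_pos: [0.5929, -0.2974, 0.1105]
eef_rot: [[0.99, 0.142, -0.001], [0.142, -0.99, 0.0], [-0.0, -0.001, -1.0]]
ft_force: [-0.0, -0.4, -2.2]
grip_width: 0.0214
```

Run:
```python
from h import *
s,g=save('wrist','w5.png');print(s['t'],s['tcp_pos'])
save('scene','s5.png');crop('s5.png',150,220,290,310,5,'c11.png')
```

```text
4.85 [ 0.59286559 -0.29740252  0.11047073]
```

View pics/w5.png

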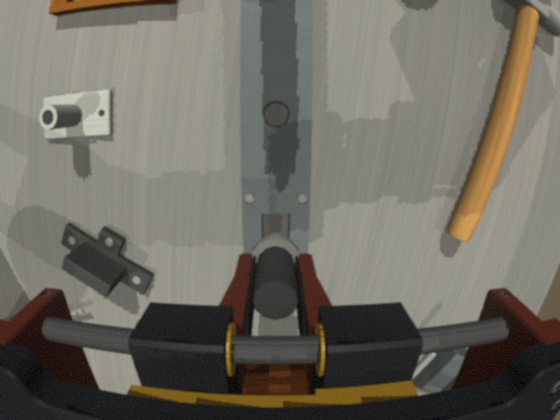

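View pics/c11.png

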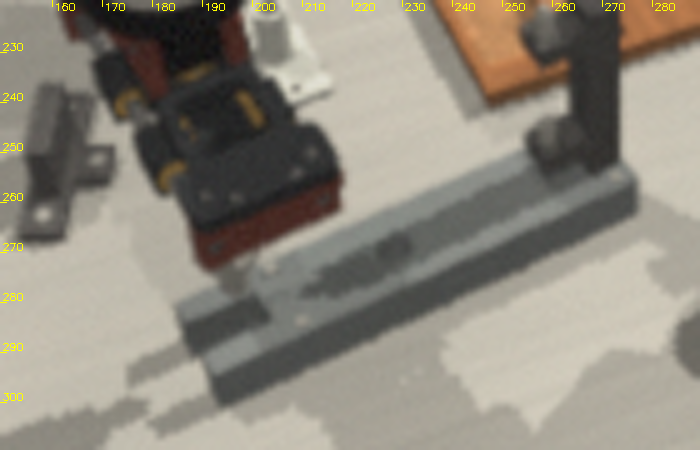

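Run:
```python
from h import *
np.set_printoptions(precision=4,suppress=True)
W='w5.png'; x=[.5786,-.1931,.140]
crop(W,230,90,330,250,4,'c12.png')
for l in [(0,-20,30),(-10.5,-92,30),(10.5,-92,30),(-25,-60,30),(25,-60,30),(-25,-110,30),(25,-110,30)]: print(l,proj(W,loc(x,l)))
```

```text
(0, -20, 30) [275.0702 113.9064]
(-10.5, -92, 30) [260.5857 213.3206]
(10.5, -92, 30) [289.1227 213.383 ]
(-25, -60, 30) [239.8828 170.4213]
(25, -60, 30) [310.0105 170.5742]
(-25, -110, 30) [241.7279 236.0476]
(25, -110, 30) [307.8865 236.1926]
```

View pics/c12.png

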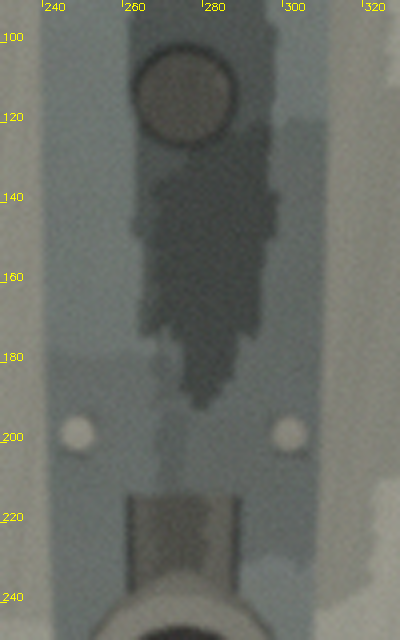

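Request:
send_rows(motion=[0, -0.1, -0.8, 0, 0, 0, 1.5, 0, 0, -0.8, 0, 0, 0, 1.5, 0, 0, -0.8, 0, 0, 0, 1.5, 0, 0, -0.8, 0, 0, 0, 1.5, 0, 0, -0.6, 0, 0, 0, 1.5, 0, 0, -0.6, 0, 0, 0, 1.5, 0, 0, -0.3, 0, 0, 0, 1.5, 0, 0, 0, 0, 0, 0, 1.5])

```text
t: 5.62
tcp_pos: [0.5927, -0.2983, 0.0626]
eef_rot: [[0.99, 0.143, -0.001], [0.143, -0.99, 0.001], [-0.001, -0.001, -1.0]]
ft_force: [0.2, -0.2, -0.4]
grip_width: 0.0213
```

Request:
send_rows(motion=[0, 0, -0.15, 0, 0, 0, 1.5, 0, 0, -0.1, 0, 0, 0, 1.5, 0, 0, 0, 0, 0, 0, 1.5])

```text
t: 5.87
tcp_pos: [0.5933, -0.2987, 0.0614]
eef_rot: [[0.99, 0.143, 0.0], [0.143, -0.99, -0.0], [0.0, 0.0, -1.0]]
ft_force: [-1.1, 0.7, -0.7]
grip_width: 0.0213
```

Request:
send_rows(motion=[0, 0, -0.1, 0, 0, 0, 1.5, 0, 0, 0, 0, 0, 0, 1.5, 0, 0, 0, 0, 0, 0, 6, 0, 0, 0, 0, 0, 0, 6, 0, 0, 0, 0, 0, 0, 6, 0, 0, 0, 0, 0, 0, 6, 0, 0, 0, 0, 0, 0, 6, 0, 0, 1.5, 0, 0, 0, 6])

```text
t: 6.53
tcp_pos: [0.5913, -0.2977, 0.0729]
eef_rot: [[0.99, 0.143, -0.004], [0.143, -0.99, 0.002], [-0.004, -0.003, -1.0]]
ft_force: [-0.5, 0.9, -0.4]
grip_width: 0.0578
```

Request:
send_rows(motion=[0, 0, 2, 0, 0, 0, 6, 0, 0, 3, 0, 0, 0, 6, 0, 0, 3, 0, 0, 0, 6, 0, 0, 3, 0, 0, 0, 6, 0, 0, 2, 0, 0, 0, 6, 0, 0, 0, 0, 0, 0, 6])

```text
t: 7.03
tcp_pos: [0.5957, -0.2999, 0.2118]
eef_rot: [[0.99, 0.143, 0.008], [0.143, -0.99, -0.004], [0.008, 0.006, -1.0]]
ft_force: [0.3, -0.5, -0.9]
grip_width: 0.0599
```

Run:
```python
from h import *
s,g=save('wrist','w6.png');print(s['t'],s['tcp_pos'])
save('scene','s6.png');crop('s6.png',150,220,290,310,5,'c13.png')
```

```text
7.0333 [ 0.59573691 -0.29993608  0.21184142]
```

View pics/w6.png

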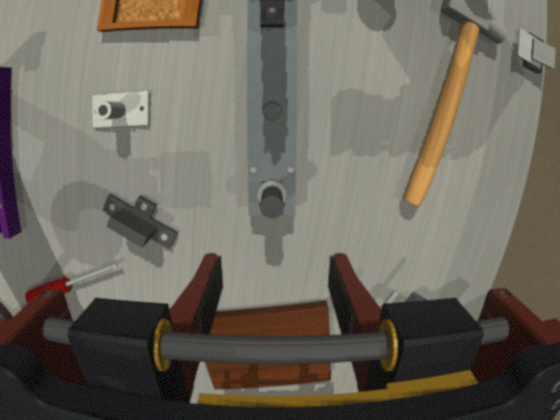

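View pics/c13.png

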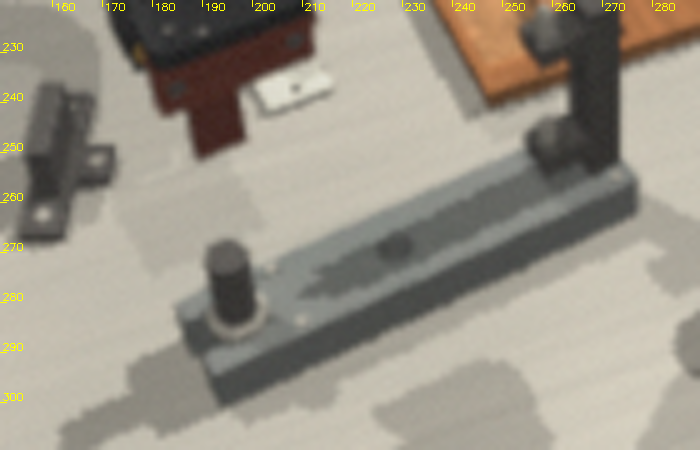

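Request:
send_rows(motion=[-2.9, 3.0, 1.2, 0, 0, -0.02, 7, -2.9, 3.0, 1.2, 0, 0, -0.02, 7, -2.9, 3.0, 1.2, 0, 0, -0.02, 7, -2.9, 3.0, 1.2, 0, 0, -0.02, 7, -2.9, 3.0, 1.2, 0, 0, -0.02, 7, -2.9, 3.0, 1.2, 0, 0, -0.02, 7, 0, 0, 0, 0, 0, 0, 7, 0, 0, 0, 0, 0, 0, 7])

```text
t: 7.8
tcp_pos: [0.4248, -0.1248, 0.274]
eef_rot: [[1.0, 0.025, -0.001], [0.025, -1.0, 0.0], [-0.001, -0.0, -1.0]]
ft_force: [0.4, -0.1, 0.6]
grip_width: 0.0698
```

Request:
send_rows(motion=[0, 0, 0, 0, 0, 0, 7])

```text
t: 7.88
tcp_pos: [0.4263, -0.126, 0.2738]
eef_rot: [[1.0, 0.024, -0.0], [0.024, -1.0, -0.0], [-0.0, 0.0, -1.0]]
ft_force: [-0.2, -0.3, -0.2]
grip_width: 0.0703
```

Run:
```python
from h import *
s,g=save('wrist','w7.png');print(s['t'],s['tcp_pos'],s['eef_rot'][:,0])
```

```text
7.8833 [ 0.42633514 -0.12597272  0.27378837] [ 9.99719208e-01  2.36940632e-02 -3.09684665e-04]
```

View pics/w7.png

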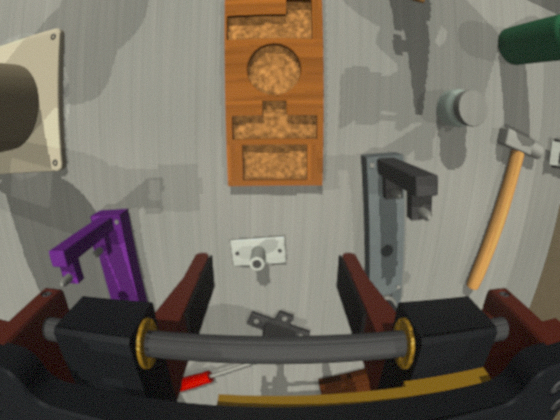

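Run:
```python
from h import *
crop('w7.png',215,30,335,195,3.6,'c14.png')
crop('w7.png',215,95,335,195,6,'c15.png')
```

```text
(no output)
```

View pics/c14.png

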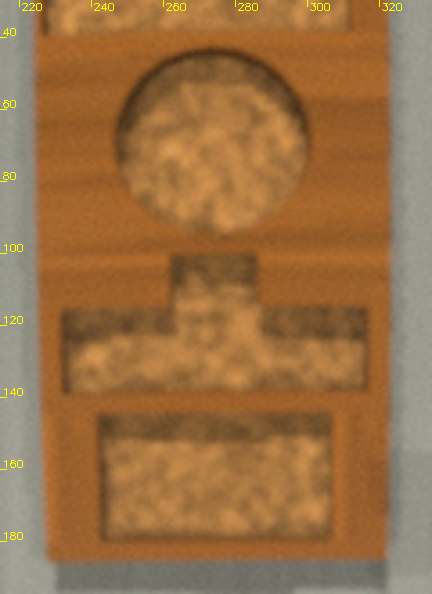

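View pics/c15.png

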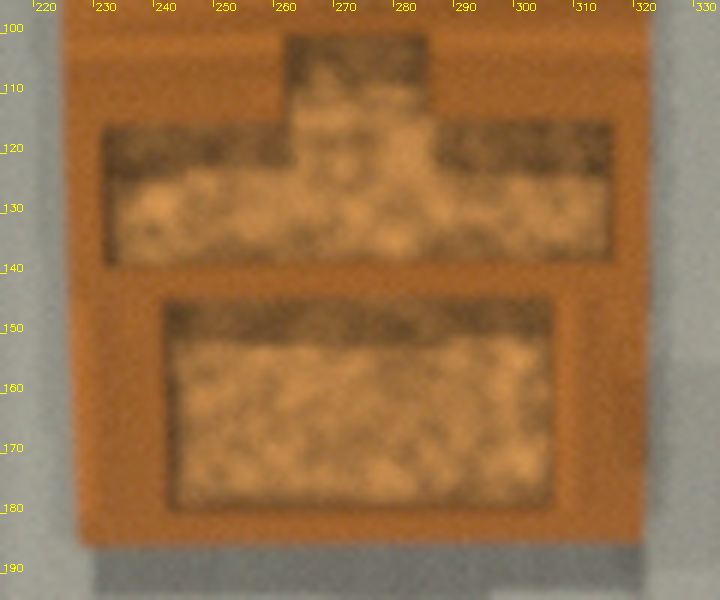

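Run:
```python
from h import *
np.set_printoptions(precision=4,suppress=True)
W='w7.png'
def F(n,o,x0):
    x,r=fit([(W,u,v,l) for u,v,l in o],x0); print(n,x,r.tolist())
z=14
F('tray',[(227,186,(-61,-124.5,z)),(320.5,185.5,(61,-124.5,z)),(321,100,(61,0,z))][:2],[.42,0,.03])
F('esc',[(241,144.5,(-41,23,z)),(306,144.5,(41,23,z)),(242.3,180,(-41,-23,z)),(304.7,180,(41,-23,z))],[.42,-.1,.03])
F('br',[(231,115.5,(-53,15,z)),(315.5,115.5,(53,15,z)),(232,139.5,(-53,-15,z)),(315,139.5,(53,-15,z)),(261,100.5,(-15,33,z)),(285.5,100.5,(15,33,z)),(262,115.5,(-15,15,z)),(286,115.5,(15,15,z))],[.42,-.05,.03])
F('sb',[(246,69,(-33,0,z)),(299.8,69,(33,0,z)),(272.5,43.5,(0,33,z)),(272.5,95,(0,-33,z))],[.42,.02,.03])
```

```text
tray [ 0.4218 -0.0065  0.0284] [[-0.5, 0.0], [0.5, 0.0]]
esc [ 0.4244 -0.1007  0.0226] [[-0.2, -0.1], [0.2, -0.1], [-0.8, 0.1], [0.8, 0.2]]
br [ 0.4234 -0.0562  0.0231] [[-0.2, 0.2], [0.7, 0.1], [-0.8, -0.1], [0.9, -0.1], [0.3, 0.3], [0.2, 0.3], [-0.7, -0.4], [-0.4, -0.4]]
sb [0.4207 0.0172 0.0221] [[-0.2, 0.2], [-0.2, 0.1], [0.2, -0.1], [0.2, -0.2]]
```

Request:
send_rows(motion=[0, -2.3, -0.8, 0, 0, 0.12, 7, 0, -2.3, -0.8, 0, 0, 0.12, 7, 0, -2.3, -0.8, 0, 0, 0.12, 7, 0, -2.3, -0.8, 0, 0, 0.12, 7, 0, -2.3, -0.8, 0, 0, 0.12, 7, 0, -2.3, -0.8, 0, 0, 0.12, 7, 0, -2.3, -0.8, 0, 0, 0.12, 7, 0, -2.3, -0.8, 0, 0, 0.12, 7])

```text
t: 8.6
tcp_pos: [0.4261, -0.3121, 0.2084]
eef_rot: [[0.55, 0.835, -0.001], [0.835, -0.55, 0.001], [0.0, -0.002, -1.0]]
ft_force: [-0.3, -0.2, -0.0]
grip_width: 0.07
```

Request:
send_rows(motion=[0, -2.0, -0.8, 0, 0, 0.12, 7, 0, -2.0, -0.8, 0, 0, 0.08, 7, 0, 0, 0, 0, 0, 0, 7, 0, 0, 0, 0, 0, 0, 7, 0, 0, 0, 0, 0, 0, 7])

```text
t: 9.02
tcp_pos: [0.4259, -0.3497, 0.1934]
eef_rot: [[0.381, 0.925, -0.001], [0.925, -0.381, 0.001], [0.001, -0.002, -1.0]]
ft_force: [-0.2, 0.1, 0.3]
grip_width: 0.0701
```

Run:
```python
from h import *
s,g=save('wrist','w8.png');print(s['t'],s['tcp_pos'],s['eef_rot'][:,0])
crop('w8.png',170,160,370,310,4,'c16.png')
```

```text
9.0167 [ 0.42592863 -0.34974515  0.19338042] [3.80762959e-01 9.24672351e-01 7.81978473e-04]
```

View pics/w8.png

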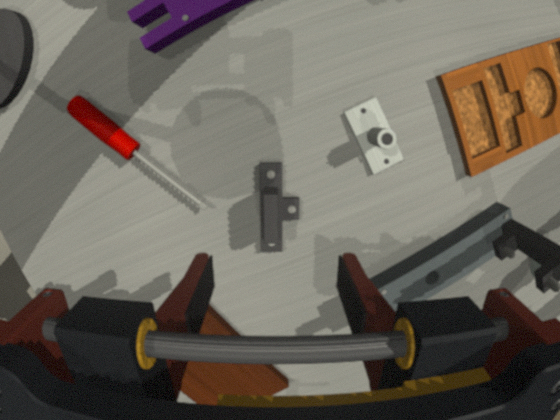

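View pics/c16.png

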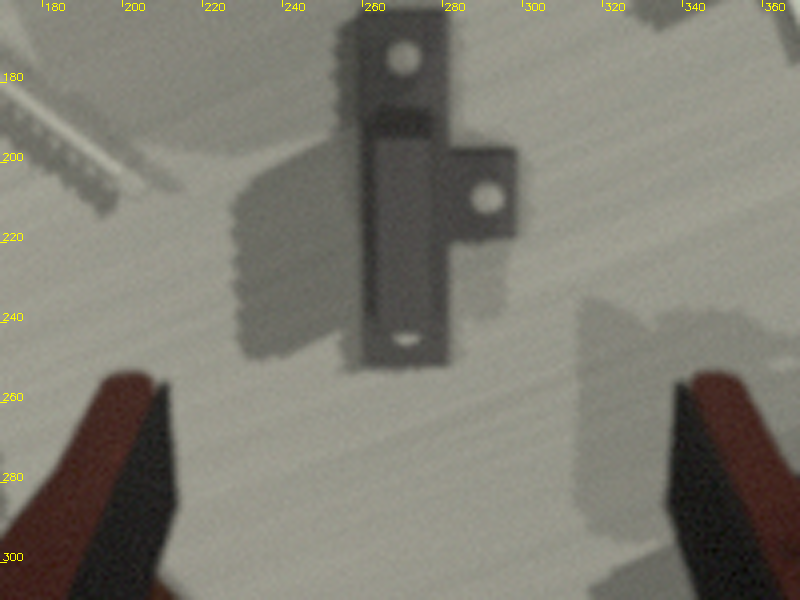

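Run:
```python
from h import *
np.set_printoptions(precision=4,suppress=True)
W='w8.png'; z=8
o=[(258,162.5,(-50,-12,z)),(280.3,162.5,(-50,12,z)),(259.5,251.3,(50,-12,z)),(280.8,251.3,(50,12,z)),(297,197,(-12,30,z)),(297,219.5,(12,30,z))]
x,r=fit([(W,u,v,l) for u,v,l in o],[.42,-.35,-.4]); print(x,r.tolist())
s=sense();print(s['tcp_pos'],np.arctan2(s['eef_rot'][1,0],s['eef_rot'][0,0]))
print(loc(x,(0,0,44)),proj(W,loc(x,(-25,-7,44))),proj(W,loc(x,(25,7,44))))
```

```text
[ 0.4368 -0.3605 -0.3842] [[-0.8, -0.2], [0.2, -0.4], [-0.2, 0.3], [-0.1, 0.2], [0.6, 0.6], [0.3, -0.4]]
[ 0.4261 -0.3494  0.1939] 1.1812644048227803
[ 0.4368 -0.3605  0.044 ] [261.0305 193.9372] [276.2152 243.1266]
```

Request:
send_rows(motion=[0.3, -0.3, -2.0, 0, 0, 0.005, 4.5, 0.3, -0.3, -2.0, 0, 0, 0, 4.5, 0.3, -0.3, -2.0, 0, 0, 0, 4.5, 0.2, -0.2, -2.0, 0, 0, 0, 4.5, 0, 0, -2.0, 0, 0, 0, 4.5, 0, 0, -2.0, 0, 0, 0, 4.5, 0, 0, 0, 0, 0, 0, 4.5, 0, 0, 0, 0, 0, 0, 4.5])

```text
t: 9.73
tcp_pos: [0.437, -0.3598, 0.074]
eef_rot: [[0.373, 0.928, -0.001], [0.928, -0.373, 0.001], [0.001, -0.002, -1.0]]
ft_force: [0.5, -0.1, 1.1]
grip_width: 0.0451
```

Run:
```python
from h import *
s,g=save('wrist','w9.png');print(s['t'],s['tcp_pos'],s['eef_rot'][:,0])
```

```text
9.7333 [ 0.43699637 -0.35983802  0.07404859] [3.73342881e-01 9.27693206e-01 6.38939563e-04]
```

View pics/w9.png

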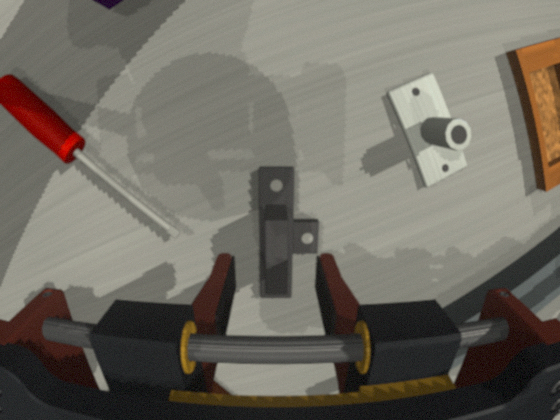

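Request:
send_rows(motion=[0, 0, -1.5, 0, 0, 0, 4.5, 0, 0, -1.5, 0, 0, 0, 4.5, 0, 0, -1.5, 0, 0, 0, 4.5, 0, 0, 0, 0, 0, 0, 4.5, 0, 0, 0, 0, 0, 0, 1, 0, 0, 0, 0, 0, 0, 1, 0, 0, 0, 0, 0, 0, 1, 0, 0, 0, 0, 0, 0, 1])

```text
t: 10.45
tcp_pos: [0.4378, -0.3613, 0.0305]
eef_rot: [[0.374, 0.928, 0.001], [0.928, -0.374, -0.001], [-0.001, 0.002, -1.0]]
ft_force: [-0.4, -0.5, -0.1]
grip_width: 0.0216
```

Request:
send_rows(motion=[0, 0, 0, 0, 0, 0, 1, 0, 0, 0, 0, 0, 0, 1, 0, 0, 1.0, 0, 0, 0, 1, 0, 0, 1.5, 0, 0, 0, 1, 0, 0, 2, 0, 0, 0, 1, 0, 0, 2, 0, 0, 0, 1, 0, 0, 0, 0, 0, 0, 1, 0, 0, 0, 0, 0, 0, 1])

```text
t: 11.12
tcp_pos: [0.4376, -0.3613, 0.0952]
eef_rot: [[0.373, 0.928, 0.002], [0.928, -0.373, -0.001], [-0.001, 0.002, -1.0]]
ft_force: [-0.5, -0.5, -2.6]
grip_width: 0.0141
```

Run:
```python
from h import *
s,g=save('wrist','w10.png');print(s['t'],s['tcp_pos'],s['eef_rot'][:,0],s['grip_width'],s['ft_force'])
crop('w10.png',200,140,350,330,4,'c17.png')
W='w10.png'; R=s['eef_rot'];print(s['tcp_pos'])
```

```text
11.1167 [ 0.43756429 -0.36128234  0.09515351] [ 3.73495624e-01  9.27631623e-01 -7.68177689e-04] 0.014070340790900854 [-0.46697624 -0.47020676 -2.596696  ]
[ 0.43756429 -0.36128234  0.09515351]
```

View pics/c17.png

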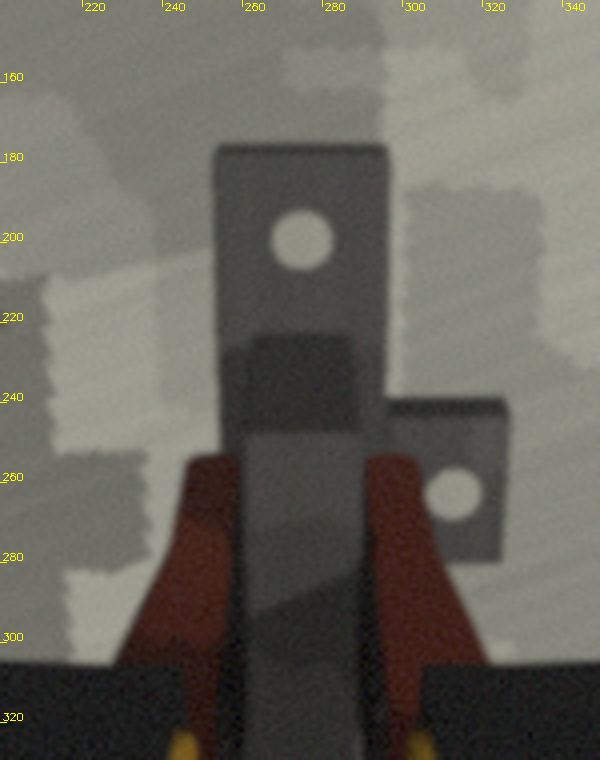

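Run:
```python
from h import *
np.set_printoptions(precision=4,suppress=True)
W='w10.png'; z=8
o=[(253,176.5,(-50,-12,z)),(296,176.5,(-50,12,z)),(326,241,(-12,30,z)),(324.5,280.5,(12,30,z)),(260.5,248,(-25,-7,44)),(288.5,248,(-25,7,44))]
x,r=fit([(W,u,v,l) for u,v,l in o],[.43,-.36,-.4],z0=.065); print(x,r.tolist())
s=load(W)[0]
d=s['eef_rot'].T@(np.r_[x[:2],s['tcp_pos'][2]]-s['tcp_pos']);a=np.arctan2(s['eef_rot'][1,0],s['eef_rot'][0,0]);print('origin in tool',d,'yaw rel',x[2]-a)
# target
tgt=np.array([.4236,-.0562,.026]); ta=tgt[2]-(x[2]-a)
R=np.array([[np.cos(ta),np.sin(ta)],[np.sin(ta),-np.cos(ta)]])
print('tcp target',tgt[:2]-R@d[:2],'angle',ta,'turn',ta-a)
```

```text
[ 0.4365 -0.3612 -0.3826] [[-1.4, 0.5], [0.7, 0.5], [0.8, 2.1], [-0.1, -0.6], [-2.2, -0.6], [1.0, -0.6]]
origin in tool [-0.0003 -0.001  -0.    ] yaw rel -1.5705751282459361
tcp target [ 0.4246 -0.0559] angle 1.5965751282459362 turn 0.4085534263624875
```

Request:
send_rows(motion=[0, 0, 2, 0, 0, 0.04, 1, -0.1, 3.0, 1, 0, 0, 0.05, 1, -0.2, 4.0, 0, 0, 0, 0.05, 1, -0.2, 4.0, 0, 0, 0, 0.05, 1, -0.2, 4.0, 0, 0, 0, 0.05, 1, -0.2, 4.0, 0, 0, 0, 0.05, 1, -0.2, 4.0, 0, 0, 0, 0.05, 1, -0.2, 4.0, 0, 0, 0, 0.05, 1])

```text
t: 11.83
tcp_pos: [0.4227, -0.089, 0.1231]
eef_rot: [[-0.009, 1.0, -0.002], [1.0, 0.009, 0.001], [0.001, -0.002, -1.0]]
ft_force: [1.0, -0.1, -1.9]
grip_width: 0.0138
```

Request:
send_rows(motion=[0, 2.0, 0, 0, 0, 0.018, 1, 0, 1.5, 0, 0, 0, 0, 1, 0, 0, 0, 0, 0, 0, 1, 0, 0, 0, 0, 0, 0, 1, 0, 0, 0, 0, 0, 0, 1, 0, 0, 0, 0, 0, 0, 1])

```text
t: 12.33
tcp_pos: [0.4241, -0.0566, 0.1239]
eef_rot: [[-0.024, 1.0, -0.001], [1.0, 0.024, -0.0], [-0.0, -0.001, -1.0]]
ft_force: [0.3, -0.4, -3.1]
grip_width: 0.0137
```

Run:
```python
from h import *
s,g=save('wrist','w11.png');print(s['t'],s['tcp_pos'],s['eef_rot'],np.arctan2(s['eef_rot'][1,0],s['eef_rot'][0,0]))
```

```text
12.3333 [ 0.42405856 -0.05663443  0.12389168] [[-2.41816726e-02  9.99707382e-01 -6.29399647e-04]
 [ 9.99707580e-01  2.41816524e-02 -3.96474631e-05]
 [-2.44159381e-05 -6.30174340e-04 -9.99999801e-01]] 1.5949803567209762
```

View pics/w11.png

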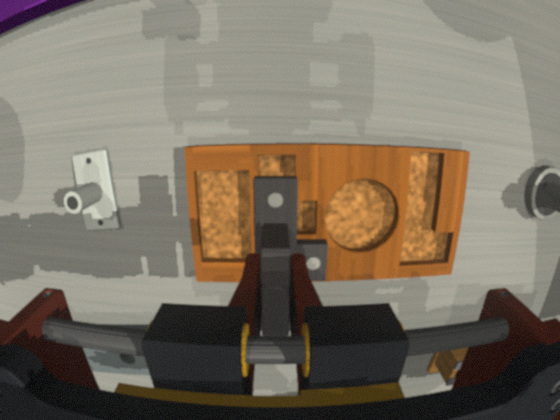

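Run:
```python
from h import *
np.set_printoptions(precision=1,suppress=True)
W='w11.png'; x=[.4236,-.0562,.026]
for l in [(-53,15,14),(-53,-15,14),(53,15,14),(53,-15,14),(-15,33,14),(15,33,14),(-15,15,14)]: print(l,proj(W,loc(x,l)))
e=[.4244,-.1007,.026]
for l in [(-41,-23,14),(-41,23,14),(41,-23,14)]: print(l,proj(W,loc(e,l)))
crop(W,180,135,330,285,4,'c18.png')
```

```text
(-53, 15, 14) [294.5 153.5]
(-53, -15, 14) [256.8 153.6]
(53, 15, 14) [292.7 273.5]
(53, -15, 14) [259.  273.6]
(-15, 33, 14) [315.8 199.6]
(15, 33, 14) [314.5 233.7]
(-15, 15, 14) [294.  199.6]
(-41, -23, 14) [193.1 169.1]
(-41, 23, 14) [248.9 168. ]
(41, -23, 14) [200.2 260.5]
```

View pics/c18.png

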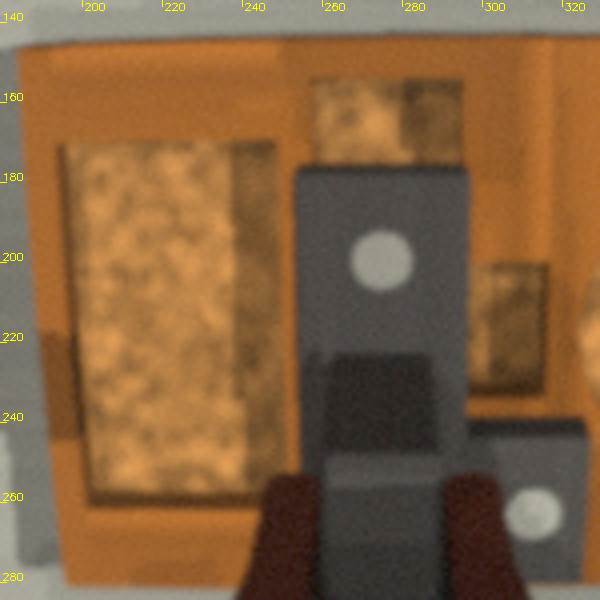

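Request:
send_rows(motion=[0.15, 0, -1.5, 0, 0, 0, 1, 0, 0, -1.5, 0, 0, 0, 1, 0, 0, -1.5, 0, 0, 0, 1, 0, 0, -1.2, 0, 0, 0, 1, 0, 0, -0.8, 0, 0, 0, 1, 0, 0, -0.5, 0, 0, 0, 1, 0, 0, 0, 0, 0, 0, 1, 0, 0, 0, 0, 0, 0, 1])

```text
t: 13.05
tcp_pos: [0.4257, -0.0562, 0.0543]
eef_rot: [[-0.025, 1.0, -0.0], [1.0, 0.025, 0.0], [0.0, -0.0, -1.0]]
ft_force: [0.6, -0.1, -3.7]
grip_width: 0.0137
```

Run:
```python
from h import *
s,g=save('wrist','w12.png');print(s['t'],s['tcp_pos'])
crop('w12.png',180,135,360,285,4,'c19.png')
```

```text
13.05 [ 0.42574651 -0.05615141  0.05433641]
```

View pics/c19.png

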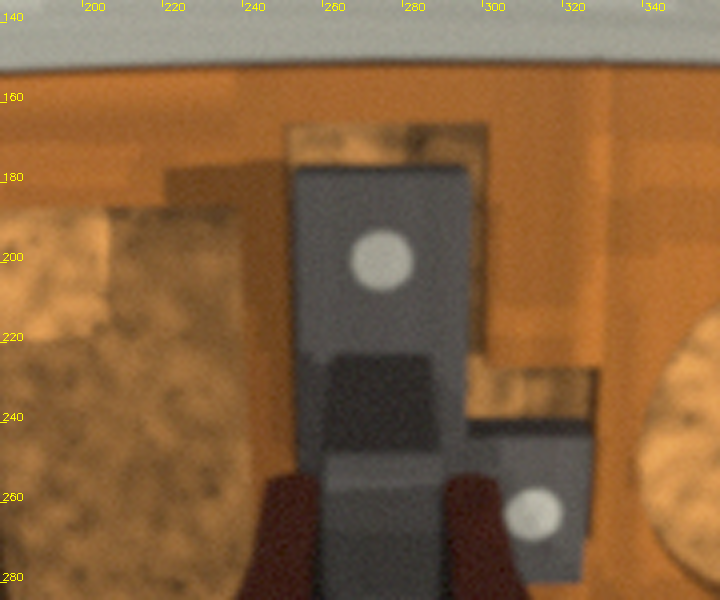

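Request:
send_rows(motion=[0, 0, -0.7, 0, 0, 0, 1, 0, 0, -0.7, 0, 0, 0, 1, 0, 0, -0.4, 0, 0, 0, 1, 0, 0, 0, 0, 0, 0, 1, 0, 0, -0.15, 0, 0, 0, 1, 0, 0, 0, 0, 0, 0, 1])

```text
t: 13.6
tcp_pos: [0.4256, -0.0558, 0.0346]
eef_rot: [[-0.025, 1.0, -0.0], [1.0, 0.025, 0.0], [0.0, -0.0, -1.0]]
ft_force: [0.5, -1.4, -2.6]
grip_width: 0.0137
```

Run:
```python
from h import *
s,g=save('wrist','w13.png');print(s['t'],s['tcp_pos'],s['ft_force'])
crop('w13.png',180,135,360,285,4,'c20.png')
```

```text
13.6 [ 0.42555405 -0.05581772  0.03455389] [ 0.48208502 -1.3934167  -2.61148938]
```

View pics/c20.png

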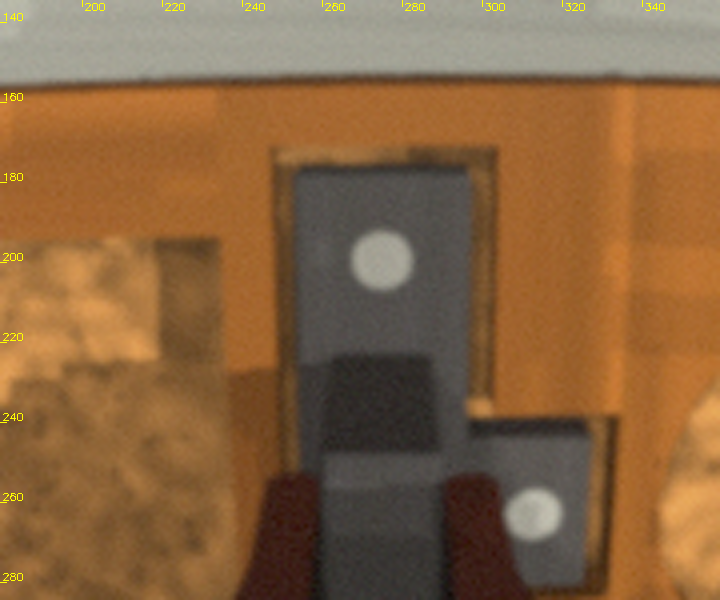

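Request:
send_rows(motion=[0, 0, 0, 0, 0, 0, 3, 0, 0, 0, 0, 0, 0, 3, 0, 0, 0, 0, 0, 0, 3, 0, 0, 0, 0, 0, 0, 3, 0, 0, 2, 0, 0, 0, 3, 0, 0, 3, 0, 0, 0, 3, 0, 0, 3, 0, 0, 0, 5, 0, -1, 3, 0, 0, -0.1, 5])

```text
t: 14.32
tcp_pos: [0.425, -0.0652, 0.1459]
eef_rot: [[0.073, 0.997, -0.001], [0.997, -0.073, 0.0], [0.0, -0.001, -1.0]]
ft_force: [1.1, -0.0, -0.9]
grip_width: 0.0401
```

Request:
send_rows(motion=[-0.3, -2, 1, 0, 0, -0.12, 5, -0.3, -2, 1, 0, 0, -0.12, 5, -0.3, -2, 1, 0, 0, -0.12, 5, -0.3, -2, 1, 0, 0, -0.12, 5, -0.3, -2, 0, 0, 0, -0.12, 5, -0.3, -2, 0, 0, 0, -0.12, 5, -0.2, -2, 0, 0, 0, -0.12, 5, 0, -2.3, 0, 0, 0, -0.12, 5])

```text
t: 14.98
tcp_pos: [0.4049, -0.2295, 0.185]
eef_rot: [[0.863, 0.506, -0.0], [0.506, -0.863, 0.0], [0.0, -0.0, -1.0]]
ft_force: [0.7, 0.3, -1.0]
grip_width: 0.0501
```

Request:
send_rows(motion=[0, 0, 0, 0, 0, -0.12, 5, 0, 0, 0, 0, 0, -0.12, 5, 0, 0, 0, 0, 0, -0.12, 5, 0, 0, 0, 0, 0, -0.05, 5, 0, 0, 0, 0, 0, 0, 5, 0, 0, 0, 0, 0, 0, 5])

```text
t: 15.48
tcp_pos: [0.4056, -0.2289, 0.1848]
eef_rot: [[0.992, 0.128, 0.0], [0.128, -0.992, -0.0], [0.0, 0.0, -1.0]]
ft_force: [0.4, -1.0, -0.2]
grip_width: 0.05
```

Run:
```python
from h import *
s,g=save('wrist','w14.png');print(s['t'],s['tcp_pos'],np.arctan2(s['eef_rot'][1,0],s['eef_rot'][0,0]))
```

```text
15.4833 [ 0.40558377 -0.22885044  0.1848334 ] 0.12787038196041753
```

View pics/w14.png

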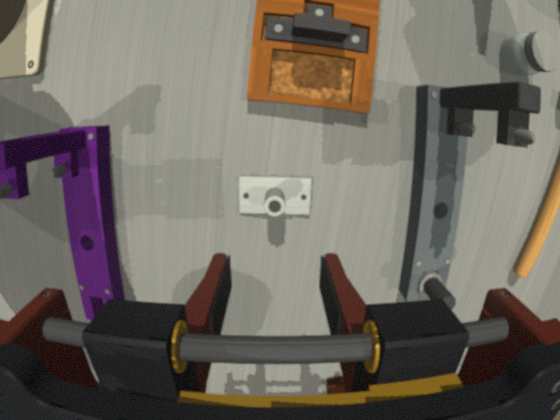

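Run:
```python
from h import *
np.set_printoptions(precision=4,suppress=True)
W='w14.png'
e=[(238.5,176.8,(-38,20,6)),(311.5,177.5,(38,20,6)),(239,214,(-38,-20,6)),(310.5,214,(38,-20,6)),(274.5,206,(0,0,44))]
x,r=fit([(W,u,v,l) for u,v,l in e],[.4,-.22,.12]);print('esc',x,r.tolist())
crop(W,225,160,325,230,7,'c21.png')
```

```text
esc [ 0.4057 -0.227   0.1219] [[-0.7, 0.0], [0.5, -0.3], [-0.3, 0.1], [0.1, 0.4], [0.3, -0.1]]
```

View pics/c21.png

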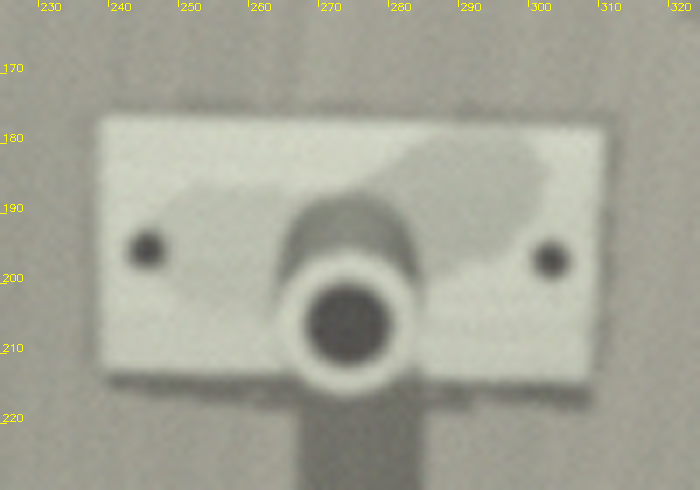

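Request:
send_rows(motion=[0, 0.2, -2.6, 0, 0, -0.013, 5, 0, 0, -2.6, 0, 0, 0, 5, 0, 0, -2.6, 0, 0, 0, 5, 0, 0, -2.6, 0, 0, 0, 5, 0, 0, -2.6, 0, 0, 0, 5, 0, 0, -2.4, 0, 0, 0, 5, 0, 0, 0, 0, 0, 0, 5, 0, 0, 0, 0, 0, 0, 1.5])

```text
t: 16.2
tcp_pos: [0.4049, -0.2264, 0.0301]
eef_rot: [[0.993, 0.114, -0.003], [0.114, -0.993, 0.002], [-0.002, -0.002, -1.0]]
ft_force: [0.2, -0.4, -0.5]
grip_width: 0.046
```

Request:
send_rows(motion=[0, 0, 0, 0, 0, 0, 1.5, 0, 0, 0, 0, 0, 0, 1.5, 0, 0, 0, 0, 0, 0, 1.5, 0, 0, 0, 0, 0, 0, 1.5, 0, 0, 0, 0, 0, 0, 1.5, 0, 0, 0, 0, 0, 0, 1.5])

```text
t: 16.7
tcp_pos: [0.4063, -0.2272, 0.0319]
eef_rot: [[0.994, 0.113, 0.002], [0.113, -0.994, -0.001], [0.001, 0.001, -1.0]]
ft_force: [-0.5, 0.8, 8.9]
grip_width: 0.0193
```

Request:
send_rows(motion=[0, 0, 1, 0, 0, 0, 1.5, 0, 0, 2, 0, 0, 0, 1.5, 0, 0, 2.5, 0, 0, 0, 1.5, 0, 0, 2.5, 0, 0, 0, 1.5, 0, 0, 0, 0, 0, 0, 1.5, 0, 0, 0, 0, 0, 0, 1.5])

```text
t: 17.2
tcp_pos: [0.4065, -0.2274, 0.1123]
eef_rot: [[0.994, 0.113, 0.003], [0.113, -0.994, -0.002], [0.003, 0.002, -1.0]]
ft_force: [-0.4, 0.4, -2.1]
grip_width: 0.0192
```

Run:
```python
from h import *
s,g=save('wrist','w15.png');print(s['t'],s['tcp_pos'],np.arctan2(s['eef_rot'][1,0],s['eef_rot'][0,0]),s['grip_width'],s['ft_force'])
crop('w15.png',200,170,350,330,4,'c22.png')
```

```text
17.2 [ 0.40651018 -0.22737257  0.11232522] 0.11304416442401477 0.019188019292654467 [-0.42985962  0.40219544 -2.11501923]
```

View pics/c22.png

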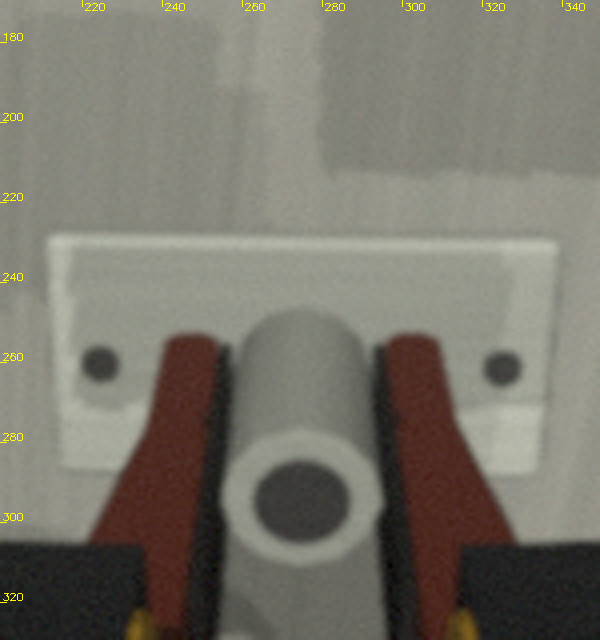

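```bash
cat >> h.py <<'E'
def intool(W,x):
    s=load(W)[0]; R=s['eef_rot']; a=np.arctan2(R[1,0],R[0,0])
    d=R.T@np.r_[x[:2]-s['tcp_pos'][:2],0]; return d,x[2]-a,a
def tcpfor(d,rel,tgt):
    ta=tgt[2]-rel; R=np.array([[np.cos(ta),np.sin(ta)],[np.sin(ta),-np.cos(ta)]])
    return np.array(tgt[:2])-R@d[:2],ta
E
python3 - <<'E'
from h import *
np.set_printoptions(precision=4,suppress=True)
W='w15.png'
e=[(211,229.5,(-38,20,6)),(336.5,231,(38,20,6)),(215.5,287,(-38,-20,6)),(331.5,287.5,(38,-20,6)),(274.3,296,(0,0,44))]
x,r=fit([(W,u,v,l) for u,v,l in e],[.4,-.22,.12],z0=.0804);print('esc',x,r.tolist())
d,rel,a=intool(W,x);print(d,rel); print(tcpfor(d,rel,[.4253,-.1008,.026]),a)
E
```

```text
esc [ 0.4067 -0.2272  0.0991] [[-2.3, -0.4], [3.9, -0.4], [-2.6, 2.1], [3.1, 2.9], [-0.1, -0.5]]
[ 0.0002 -0.0002  0.    ] -0.013935986147834284
(array([ 0.4251, -0.101 ]), np.float64(0.03993598614783428)) 0.11304416442401477
```

Request:
send_rows(motion=[0.4, 2.5, 0, 0, 0, -0.02, 1.5, 0.4, 2.5, 0, 0, 0, -0.02, 1.5, 0.4, 2.5, 0, 0, 0, -0.02, 1.5, 0.4, 2.5, 0, 0, 0, -0.013, 1.5, 0.26, 2.64, 0, 0, 0, 0, 1.5, 0, 0, 0, 0, 0, 0, 1.5, 0, 0, 0, 0, 0, 0, 1.5, 0, 0, 0, 0, 0, 0, 1.5])

```text
t: 17.92
tcp_pos: [0.4237, -0.1005, 0.11]
eef_rot: [[0.999, 0.041, -0.002], [0.041, -0.999, 0.0], [-0.002, -0.0, -1.0]]
ft_force: [0.5, -0.4, -2.4]
grip_width: 0.0195
```

Run:
```python
from h import *
s,g=save('wrist','w16.png');print(s['t'],s['tcp_pos'],np.arctan2(s['eef_rot'][1,0],s['eef_rot'][0,0]),s['grip_width'],s['ft_force'])
for l in [(-41,23,14),(41,23,14),(-41,-23,14),(41,-23,14)]: print(l,proj('w16.png',loc([.4253,-.1008,.026],l)))
crop('w16.png',190,130,360,310,4,'c23.png')
```

```text
17.9167 [ 0.42373597 -0.10045385  0.10999722] 0.04084708863474618 0.019474397926681444 [ 0.54964917 -0.38651681 -2.36106784]
(-41, 23, 14) [224.20287031 195.38951157]
(41, 23, 14) [329.31600516 196.90833059]
(-41, -23, 14) [226.1614828  249.70266027]
(41, -23, 14) [325.58313295 251.04259599]
```

View pics/c23.png

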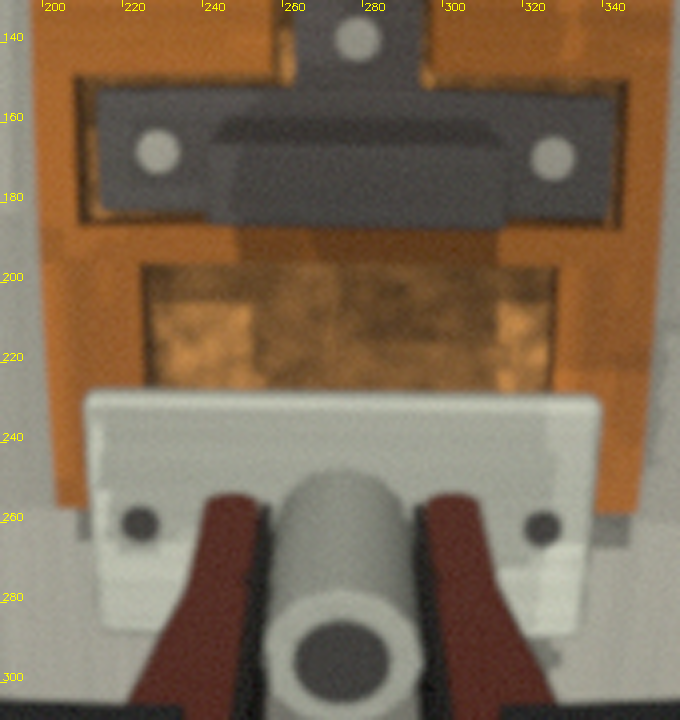

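Request:
send_rows(motion=[0.12, 0, -1.5, 0, 0, 0, 1.5, 0, 0, -1.5, 0, 0, 0, 1.5, 0, 0, -1.5, 0, 0, 0, 1.5, 0, 0, -0.8, 0, 0, 0, 1.5, 0, 0, 0, 0, 0, 0, 1.5, 0, 0, 0, 0, 0, 0, 1.5, 0, 0, 0, 0, 0, 0, 1.5])

```text
t: 18.55
tcp_pos: [0.4257, -0.1009, 0.0581]
eef_rot: [[0.999, 0.039, 0.0], [0.039, -0.999, -0.0], [0.0, 0.0, -1.0]]
ft_force: [1.3, 0.4, -0.9]
grip_width: 0.0195
```

Run:
```python
from h import *
s,g=save('wrist','w17.png');print(s['t'],s['tcp_pos'],np.arctan2(s['eef_rot'][1,0],s['eef_rot'][0,0]),s['grip_width'],s['ft_force'])
crop('w17.png',190,180,360,310,4,'c24.png')
```

```text
18.55 [ 0.42573405 -0.10089083  0.05814012] 0.039321245132416104 0.019507619216785007 [ 1.34251995  0.35876089 -0.85819548]
```

View pics/c24.png

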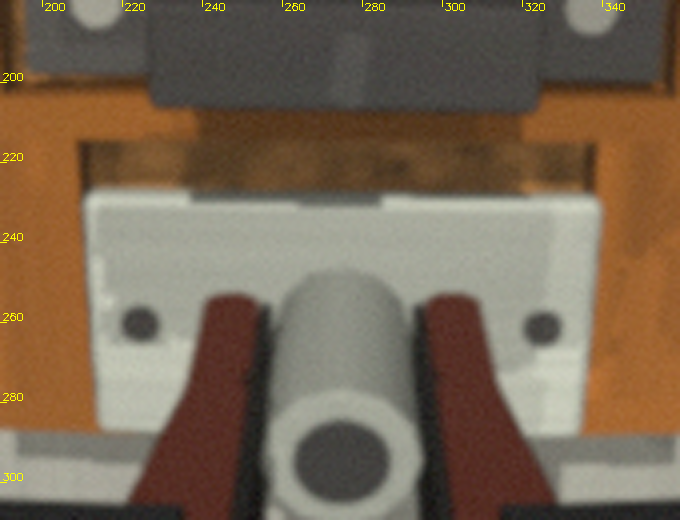

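Request:
send_rows(motion=[-0.05, 0, -0.7, 0, 0, 0, 1.5, 0, 0, -0.6, 0, 0, 0, 1.5, 0, 0, -0.5, 0, 0, 0, 1.5, 0, 0, 0, 0, 0, 0, 1.5, 0, 0, 0, 0, 0, 0, 1.5])

```text
t: 19.02
tcp_pos: [0.4246, -0.1003, 0.0393]
eef_rot: [[0.999, 0.04, -0.001], [0.04, -0.999, 0.0], [-0.001, -0.0, -1.0]]
ft_force: [0.3, 0.9, -1.9]
grip_width: 0.0194
```

Run:
```python
from h import *
s,g=save('wrist','w18.png');print(s['t'],s['tcp_pos'],np.arctan2(s['eef_rot'][1,0],s['eef_rot'][0,0]),s['grip_width'],s['ft_force'])
crop('w18.png',190,180,360,310,4,'c25.png')
```

```text
19.0167 [ 0.42463371 -0.10032469  0.03934231] 0.04017939974709647 0.01939535612736529 [ 0.3071262   0.89480814 -1.9149765 ]
```

View pics/c25.png

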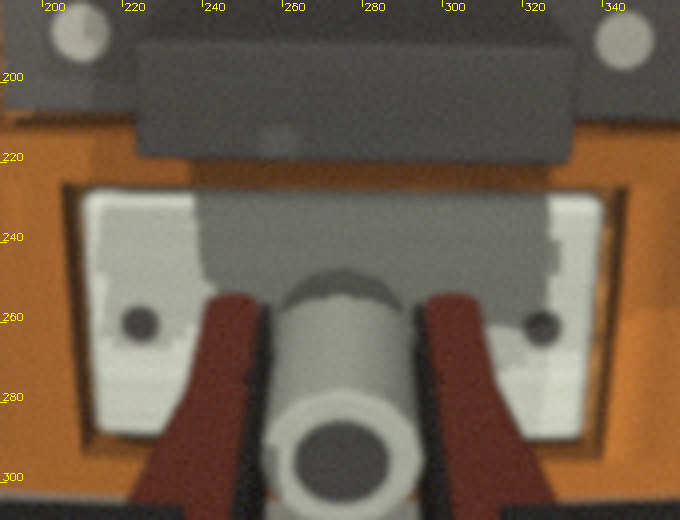

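Request:
send_rows(motion=[0, 0, -0.3, 0, 0, 0, 1.5, 0, 0, 0, 0, 0, 0, 1.5, 0, 0, 0, 0, 0, 0, 4, 0, 0, 0, 0, 0, 0, 4, 0, 0, 0, 0, 0, 0, 4, 0, 0, 0, 0, 0, 0, 4, 0, 0, 2, 0, 0, 0, 4, 0, 0, 3, 0, 0, 0, 4])

```text
t: 19.73
tcp_pos: [0.4232, -0.1, 0.0856]
eef_rot: [[0.999, 0.04, -0.005], [0.04, -0.999, 0.001], [-0.005, -0.002, -1.0]]
ft_force: [-0.0, -0.5, 0.0]
grip_width: 0.0402
```

Request:
send_rows(motion=[0, 0, 3, 0, 0, 0, 5, 0, 0, 4, 0, 0, 0, 5, 0, 0, 4, 0, 0, 0, 5, -0.5, 3, 0, 0, 0, 0, 5, -0.5, 4, 0, 0, 0, 0, 5, -0.5, 4, 0, 0, 0, 0, 5, -0.5, 4, 0, 0, 0, 0, 5, -0.5, 4, 0, 0, 0, 0, 5])

```text
t: 20.4
tcp_pos: [0.3994, 0.091, 0.1972]
eef_rot: [[0.999, 0.039, 0.001], [0.039, -0.999, 0.0], [0.001, -0.0, -1.0]]
ft_force: [0.4, 0.3, -0.1]
grip_width: 0.0499
```

Request:
send_rows(motion=[-0.5, 4, 0, 0, 0, 0, 5, -0.5, 4, 0, 0, 0, 0, 5, 0, 3.5, 0, 0, 0, 0, 5, 0, 3.5, 0, 0, 0, 0, 5, 0, 0, 0, 0, 0, 0, 5, 0, 0, 0, 0, 0, 0, 5])

```text
t: 20.9
tcp_pos: [0.3896, 0.241, 0.1968]
eef_rot: [[0.999, 0.044, 0.0], [0.044, -0.999, -0.0], [0.0, 0.0, -1.0]]
ft_force: [-0.2, -0.6, 0.1]
grip_width: 0.0502
```

Run:
```python
from h import *
s,g=save('wrist','w19.png');print(s['t'],s['tcp_pos'],np.arctan2(s['eef_rot'][1,0],s['eef_rot'][0,0]),s['grip_width'],s['ft_force'])
```

```text
20.9 [0.3895997  0.24097771 0.19675936] 0.04361562662897697 0.05018130928753639 [-0.15279926 -0.58153418  0.05272257]
```

View pics/w19.png

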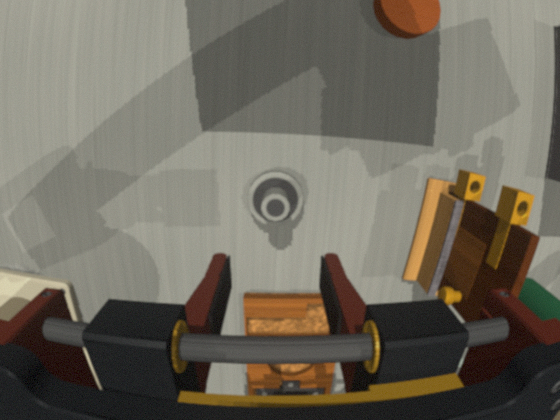

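Run:
```python
from h import *
np.set_printoptions(precision=4,suppress=True)
crop('w19.png',235,155,315,255,7,'c26.png')
print(atz('w19.png',274.5,208,.044),atz('w19.png',275,199,.014))
```

```text
[0.3899 0.2373 0.044 ] [0.3904 0.2384 0.014 ]
```

View pics/c26.png

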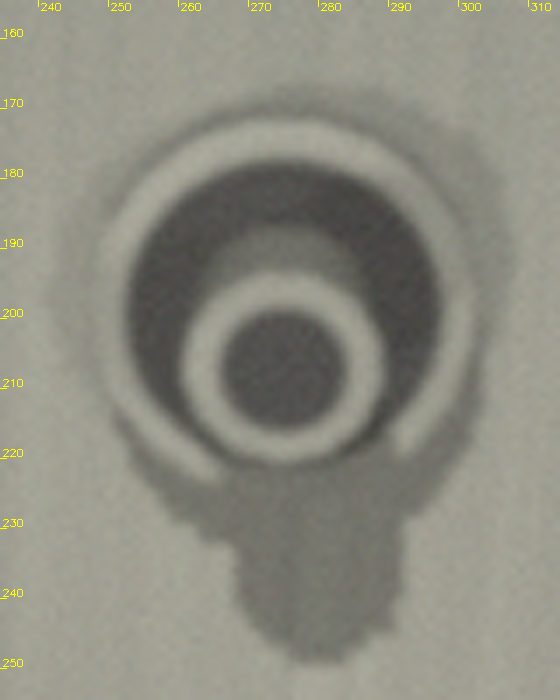

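Request:
send_rows(motion=[0, -0.3, -2.7, 0, 0, 0, 5, 0, 0, -2.7, 0, 0, 0, 5, 0, 0, -2.7, 0, 0, 0, 5, 0, 0, -2.7, 0, 0, 0, 5, 0, 0, -2.7, 0, 0, 0, 5, 0, 0, -2.6, 0, 0, 0, 5, 0, 0, 0, 0, 0, 0, 5, 0, 0, 0, 0, 0, 0, 2])

```text
t: 21.62
tcp_pos: [0.3891, 0.2348, 0.0352]
eef_rot: [[0.999, 0.038, -0.003], [0.038, -0.999, -0.002], [-0.003, 0.002, -1.0]]
ft_force: [0.9, -0.3, 0.6]
grip_width: 0.046
```

Request:
send_rows(motion=[0, 0, 0, 0, 0, 0, 2, 0, 0, 0, 0, 0, 0, 2, 0, 0, 0, 0, 0, 0, 2, 0, 0, 0, 0, 0, 0, 2, 0, 0, 0, 0, 0, 0, 2, 0, 0, 0, 0, 0, 0, 2])

```text
t: 22.12
tcp_pos: [0.3908, 0.2368, 0.0373]
eef_rot: [[0.999, 0.04, 0.002], [0.04, -0.999, 0.001], [0.002, -0.001, -1.0]]
ft_force: [-0.2, -3.8, 9.1]
grip_width: 0.0273
```

Request:
send_rows(motion=[0, 0, 1, 0, 0, 0, 2, 0, 0, 2, 0, 0, 0, 2, 0, 0, 2.5, 0, 0, 0, 2, 0, 0, 2.5, 0, 0, 0, 2, 0, 0, 0, 0, 0, 0, 2, 0, 0, 0, 0, 0, 0, 2])

```text
t: 22.62
tcp_pos: [0.3908, 0.2371, 0.1175]
eef_rot: [[0.999, 0.04, 0.004], [0.04, -0.999, 0.002], [0.004, -0.002, -1.0]]
ft_force: [0.1, -0.8, -3.1]
grip_width: 0.0275
```

Run:
```python
from h import *
np.set_printoptions(precision=4,suppress=True)
s,g=save('wrist','w20.png');print(s['t'],s['tcp_pos'],np.arctan2(s['eef_rot'][1,0],s['eef_rot'][0,0]),s['grip_width'],s['ft_force'])
print(proj('w20.png',s['tcp_pos']+s['eef_rot']@[0,0,-.01]))
```

```text
22.6167 [0.3908 0.2371 0.1175] 0.040195951661389825 0.027477841364075568 [ 0.0597 -0.8458 -3.117 ]
[273.7536 293.5971]
```

View pics/w20.png

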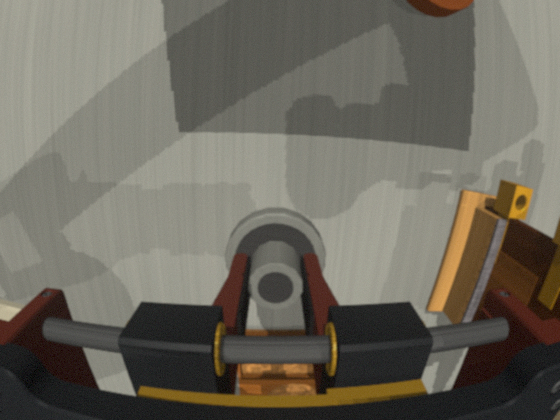

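Run:
```python
from h import *
np.set_printoptions(precision=4,suppress=True)
print(atz('w20.png',274.2,287.5,.1242), atz('w20.png',275,249,.094))
crop('w20.png',215,195,335,325,5,'c27.png')
```

```text
[0.391  0.2387 0.1242] [0.3912 0.2467 0.094 ]
```

View pics/c27.png

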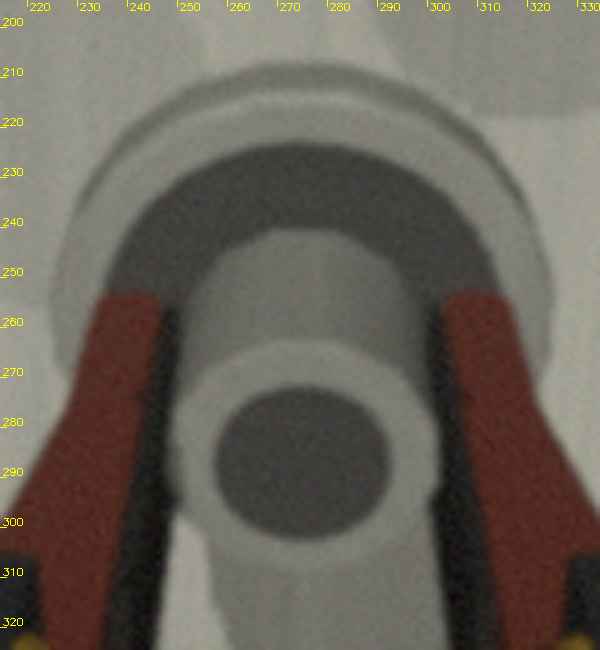

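Request:
send_rows(motion=[0.5, -3.7, 0, 0, 0, 0, 2, 0.5, -3.7, 0, 0, 0, 0, 2, 0.5, -3.7, 0, 0, 0, 0, 2, 0.5, -3.7, 0, 0, 0, 0, 2, 0.5, -3.7, 0, 0, 0, 0, 2, 0.55, -3.7, 0, 0, 0, 0, 2, 0, 0, 0, 0, 0, 0, 2, 0, 0, 0, 0, 0, 0, 2])

```text
t: 23.33
tcp_pos: [0.4197, 0.0127, 0.1147]
eef_rot: [[0.999, 0.035, -0.002], [0.035, -0.999, 0.0], [-0.002, -0.0, -1.0]]
ft_force: [0.2, -0.4, -2.2]
grip_width: 0.0276
```

Request:
send_rows(motion=[0, 0, -1.5, 0, 0, 0, 2, 0, 0, -1.5, 0, 0, 0, 2, 0, 0, -1, 0, 0, 0, 2, 0, 0, -0.8, 0, 0, 0, 2, 0, 0, 0, 0, 0, 0, 2, 0, 0, 0, 0, 0, 0, 2, 0, 0, 0, 0, 0, 0, 2])

```text
t: 23.92
tcp_pos: [0.4205, 0.015, 0.0679]
eef_rot: [[0.999, 0.041, -0.0], [0.041, -0.999, 0.0], [-0.0, -0.0, -1.0]]
ft_force: [-0.4, -0.7, -1.7]
grip_width: 0.0274
```

Run:
```python
from h import *
np.set_printoptions(precision=4,suppress=True)
s,g=save('wrist','w21.png');print(s['t'],s['tcp_pos'],np.arctan2(s['eef_rot'][1,0],s['eef_rot'][0,0]),s['grip_width'],s['ft_force'])
crop('w21.png',195,165,355,325,4,'c28.png')
```

```text
23.9167 [0.4205 0.015  0.0679] 0.040923290068128615 0.027427032317747495 [-0.4253 -0.7059 -1.723 ]
```

View pics/c28.png

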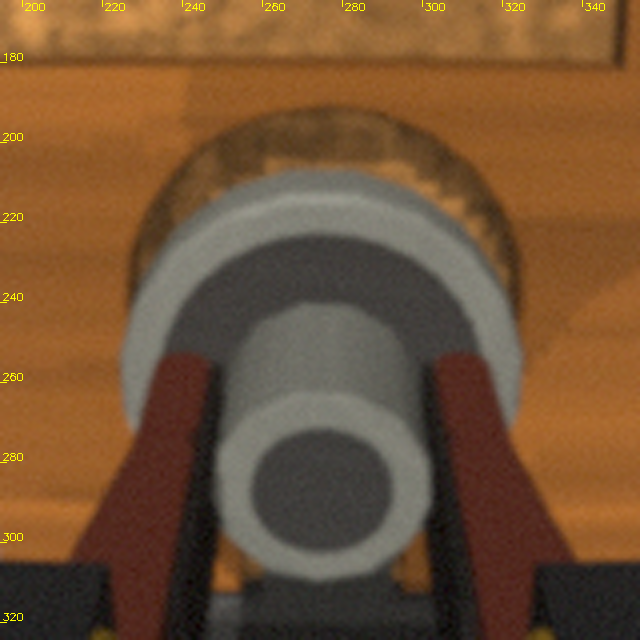

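Run:
```python
from h import *
np.set_printoptions(precision=4,suppress=True)
W='w21.png'
print(atz(W,275,191.5,.014)-[0,.033,0], atz(W,274.2,287,.0746),atz(W,274.2,209,.0306)-[0,.030,0])
P=[atz(W,u,v,.014)[:2] for u,v in [(275,191.5),(244,201),(231,219),(309,201.5),(319.5,220),(226.5,240),(323,241)]]
q=least_squares(lambda c:[np.hypot(*(p-c))-.033 for p in P],[.42,.017]);print(q.x,q.fun)
```

```text
[0.4197 0.0181 0.014 ] [0.4206 0.0169 0.0746] [0.4195 0.0144 0.0306]
[0.4211 0.0185] [-0.0003  0.0002 -0.0007  0.001  -0.0008 -0.0002 -0.0007]
```

Request:
send_rows(motion=[0.05, 0.15, -0.6, 0, 0, 0, 2, 0, 0, -0.6, 0, 0, 0, 2, 0, 0, 0, 0, 0, 0, 2, 0, 0, 0, 0, 0, 0, 2])

```text
t: 24.3
tcp_pos: [0.4206, 0.016, 0.0554]
eef_rot: [[0.999, 0.04, -0.001], [0.04, -0.999, -0.0], [-0.001, -0.0, -1.0]]
ft_force: [0.2, -0.5, -1.9]
grip_width: 0.0271
```

Run:
```python
from h import *
np.set_printoptions(precision=4,suppress=True)
s,g=save('wrist','w22.png');print(s['t'],s['tcp_pos'],s['ft_force'])
crop('w22.png',195,165,355,325,4,'c29.png')
```

```text
24.3 [0.4206 0.016  0.0554] [ 0.1872 -0.4504 -1.9042]
```

View pics/c29.png

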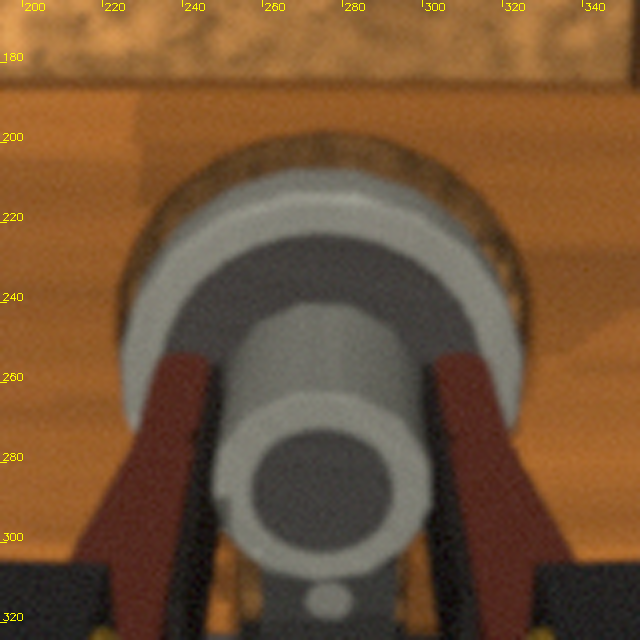

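Request:
send_rows(motion=[0.03, 0.1, -0.2, 0, 0, 0, 2, 0, 0, -0.4, 0, 0, 0, 2, 0, 0, -0.4, 0, 0, 0, 2, 0, 0, -0.3, 0, 0, 0, 2, 0, 0, 0, 0, 0, 0, 2, 0, 0, 0, 0, 0, 0, 2])

```text
t: 24.85
tcp_pos: [0.421, 0.017, 0.0425]
eef_rot: [[0.999, 0.04, -0.001], [0.04, -0.999, -0.0], [-0.001, -0.0, -1.0]]
ft_force: [0.7, -0.1, -2.2]
grip_width: 0.0276
```

Run:
```python
from h import *
np.set_printoptions(precision=4,suppress=True)
s,g=save('wrist','w23.png');print(s['t'],s['tcp_pos'],s['ft_force'])
crop('w23.png',195,165,355,325,4,'c30.png')
```

```text
24.85 [0.421  0.017  0.0425] [ 0.6867 -0.0995 -2.1957]
```

View pics/c30.png

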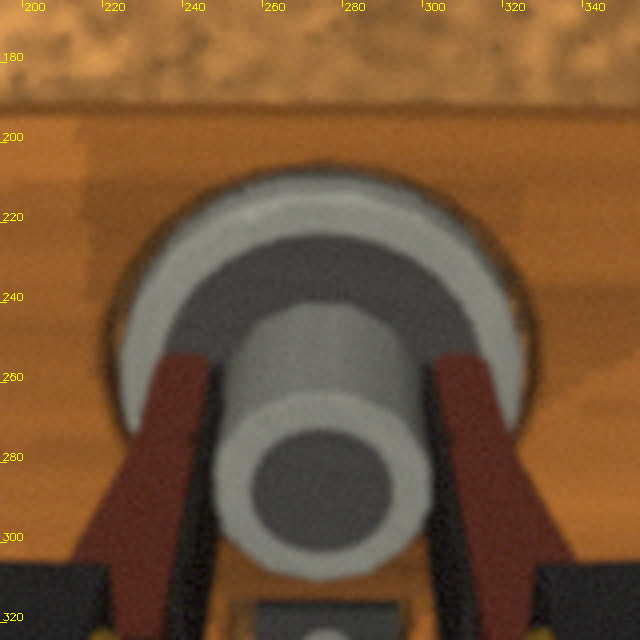

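Request:
send_rows(motion=[0, 0, -0.15, 0, 0, 0, 2, 0, 0, 0, 0, 0, 0, 2, 0, 0, 0, 0, 0, 0, 4.5, 0, 0, 0, 0, 0, 0, 4.5, 0, 0, 0, 0, 0, 0, 4.5, 0, 0, 0, 0, 0, 0, 4.5, 0, 0, 2, 0, 0, 0, 4.5, 0, 0, 3, 0, 0, 0, 4.5])

```text
t: 25.57
tcp_pos: [0.4194, 0.017, 0.0901]
eef_rot: [[0.999, 0.04, -0.005], [0.04, -0.999, -0.0], [-0.005, -0.0, -1.0]]
ft_force: [0.4, 0.9, -0.0]
grip_width: 0.0449
```

Request:
send_rows(motion=[0, 0, 4, 0, 0, 0, 5, 0, 0, 4, 0, 0, 0, 5, 0, 0, 4, 0, 0, 0, 5, 0, 0, 4, 0, 0, 0, 5, 0, 0, 2, 0, 0, 0, 5, 0, 0, 0, 0, 0, 0, 5, 0, 0, 0, 0, 0, 0, 5])

```text
t: 26.15
tcp_pos: [0.4217, 0.017, 0.2721]
eef_rot: [[0.999, 0.04, 0.003], [0.04, -0.999, 0.0], [0.003, 0.0, -1.0]]
ft_force: [0.2, 0.7, -0.4]
grip_width: 0.0503
```

Run:
```python
from h import *
s,g=save('wrist','w24.png');print(s['t'],s['tcp_pos'])
```

```text
26.15 [0.421676   0.01704323 0.27211405]
```

View pics/w24.png

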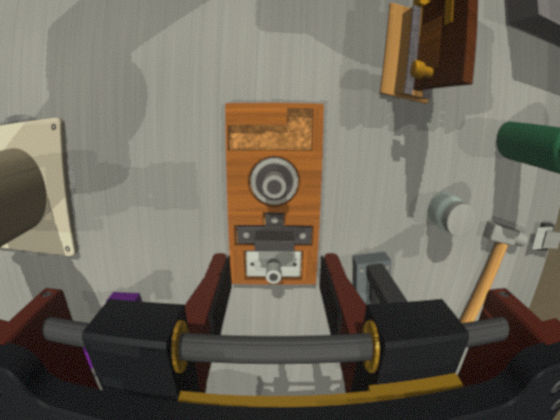

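Request:
send_rows(motion=[1.5, 1.8, 0.5, 0, 0, -0.015, 5, 2.2, 2.5, 0.5, 0, 0, -0.018, 5, 2.2, 2.5, 0.5, 0, 0, -0.018, 5, 2.2, 2.5, 0.5, 0, 0, -0.018, 5, 2.2, 2.5, 0.5, 0, 0, -0.018, 5, 2.2, 2.5, 0.5, 0, 0, -0.018, 5, 2.2, 2.5, 0.5, 0, 0, -0.018, 5, 2.1, 2.3, 0, 0, 0, 0, 5])

```text
t: 26.87
tcp_pos: [0.5897, 0.2095, 0.3039]
eef_rot: [[0.996, -0.084, -0.003], [-0.084, -0.997, -0.001], [-0.003, 0.001, -1.0]]
ft_force: [0.7, 0.1, -0.1]
grip_width: 0.05
```

Request:
send_rows(motion=[0, 0, 0, 0, 0, 0, 5, 0, 0, 0, 0, 0, 0, 5, 0, 0, 0, 0, 0, 0, 5])

```text
t: 27.12
tcp_pos: [0.5878, 0.2073, 0.3036]
eef_rot: [[0.997, -0.083, -0.005], [-0.083, -0.997, -0.002], [-0.004, 0.002, -1.0]]
ft_force: [0.9, -0.1, 0.1]
grip_width: 0.0501
```

Run:
```python
from h import *
s,g=save('wrist','w25.png');print(s['t'],s['tcp_pos'],np.arctan2(s['eef_rot'][1,0],s['eef_rot'][0,0]))
crop('w25.png',200,80,360,270,4,'c31.png')
```

```text
27.1167 [0.58782109 0.20731601 0.30361741] -0.08269547985484968
```

View pics/w25.png

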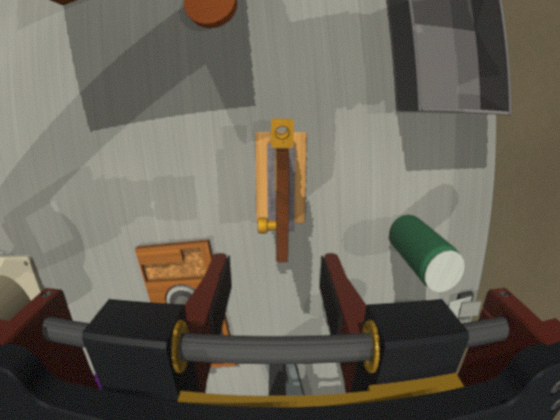

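View pics/c31.png

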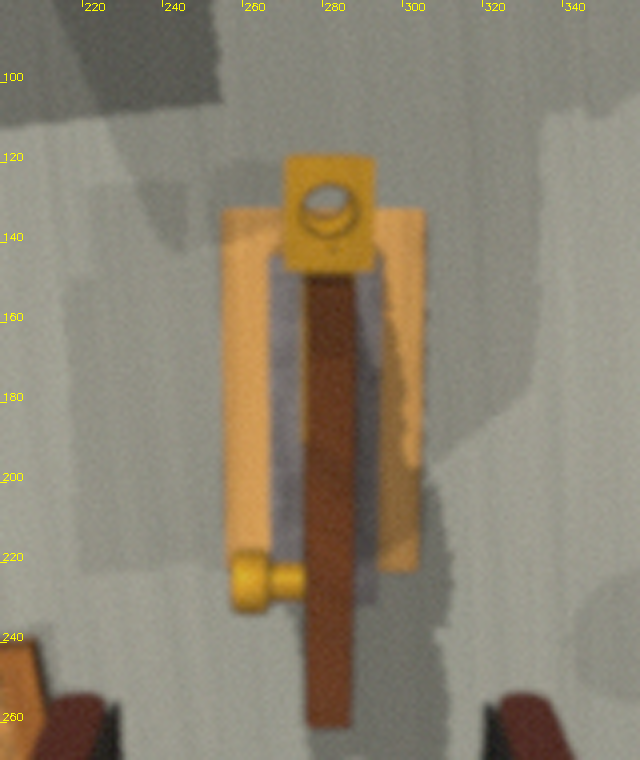

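Run:
```python
from h import *
np.set_printoptions(precision=4,suppress=True)
W='w25.png'
o=[(275.5,261.5,(-6,-55,75)),(287,261.5,(6,-55,75)),(269.5,119.5,(-11,84,49)),(292.5,119.5,(11,84,49)),(280.8,132,(0,70,49)),(274.8,160,(-6,45,75)),(287.6,160,(6,45,75))]
o=o[:5]
x,r=fit([(W,u,v,l) for u,v,l in o],[.589,.208,-.083],z0=.083);print(x,r.tolist())
print(proj(W,loc(x,(-6,55,75))+[0,0,.083]),proj(W,loc(x,(6,55,75))+[0,0,.083]),proj(W,loc(x,(0,0,75))+[0,0,.083]))
s=sense();print(s['tcp_pos'])
```

```text
[ 0.5935  0.2038 -0.0788] [[-0.3, 0.5], [0.2, 0.5], [0.1, -0.9], [-0.2, -0.9], [0.2, 0.8]]
[274.7276 150.8472] [288.0318 150.8302] [281.3705 209.2047]
[0.5879 0.207  0.3043]
```

Request:
send_rows(motion=[0.3, -0.2, -2.5, 0, 0, 0.004, 5, 0.26, -0.12, -2.5, 0, 0, 0, 5, 0, 0, -2.5, 0, 0, 0, 5, 0, 0, -2.5, 0, 0, 0, 5, 0, 0, -2.2, 0, 0, 0, 5, 0, 0, 0, 0, 0, 0, 5, 0, 0, 0, 0, 0, 0, 5, 0, 0, 0, 0, 0, 0, 5])

```text
t: 27.83
tcp_pos: [0.5952, 0.2044, 0.1856]
eef_rot: [[0.997, -0.08, 0.001], [-0.08, -0.997, 0.0], [0.001, -0.0, -1.0]]
ft_force: [-0.1, -0.3, 1.0]
grip_width: 0.0499
```

Run:
```python
from h import *
s,g=save('wrist','w26.png');print(s['t'],s['tcp_pos'],s['eef_rot'])
print(proj('w26.png',[.5935,.2038,.158]))
```

```text
27.8333 [0.59520317 0.2044369  0.1855501 ] [[ 9.96831438e-01 -7.95346242e-02  1.15205760e-03]
 [-7.95350952e-02 -9.96831998e-01  3.68882341e-04]
 [ 1.11906897e-03 -4.59342526e-04 -9.99999268e-01]]
[271.15459082 262.20859022]
```

View pics/w26.png

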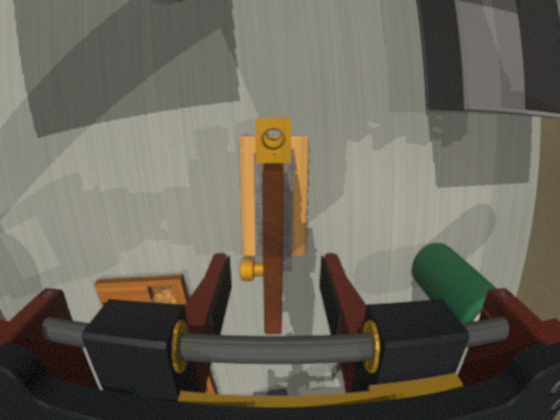

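Request:
send_rows(motion=[-0.13, 0, -1.5, 0, 0, 0, 5, 0, 0, -1.4, 0, 0, 0, 5, 0, 0, -1.0, 0, 0, 0, 5, 0, 0, 0, 0, 0, 0, 5, 0, 0, 0, 0, 0, 0, 0.7, 0, 0, 0, 0, 0, 0, 0.7, 0, 0, 0, 0, 0, 0, 0.7, 0, 0, 0, 0, 0, 0, 0.7])

```text
t: 28.55
tcp_pos: [0.5941, 0.205, 0.1462]
eef_rot: [[0.997, -0.079, 0.001], [-0.079, -0.997, 0.0], [0.001, -0.001, -1.0]]
ft_force: [-0.0, 0.3, 0.1]
grip_width: 0.0271
```

Request:
send_rows(motion=[0, 0, 0, 0, 0, 0, 0.7, 0, 0, 0, 0, 0, 0, 0.7, 0, 0, 0, 0, 0, 0, 0.7, 0, 0, 0, 0, 0, 0, 0.7, 0, 0, 0, 0, 0, 0, 0.7])

```text
t: 28.97
tcp_pos: [0.5937, 0.2049, 0.1456]
eef_rot: [[0.997, -0.079, 0.0], [-0.079, -0.997, 0.0], [0.0, -0.0, -1.0]]
ft_force: [-1.1, -1.3, 2.5]
grip_width: 0.0117
```

Run:
```python
from h import *
s,g=save('wrist','w27.png');print(s['t'],s['tcp_pos'],s['eef_rot'],s['grip_width'],s['ft_force'],s['wrist_torque'])
```

```text
28.9667 [0.59373399 0.20487374 0.145583  ] [[ 9.96874555e-01 -7.89998685e-02  3.78350370e-04]
 [-7.89999284e-02 -9.96874611e-01  1.45984822e-04]
 [ 3.65635096e-04 -1.75418206e-04 -9.99999918e-01]] 0.011693354033476025 [-1.08289714 -1.260739    2.47929437] [-0.08283462  0.08227743 -0.05099438]
```

View pics/w27.png

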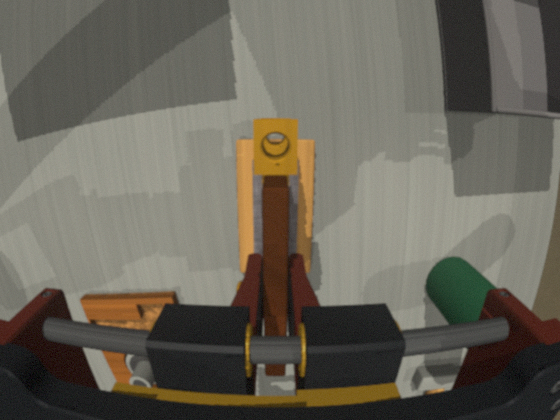

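Request:
send_rows(motion=[0, 0, 0.5, 0, 0, 0, 0.7, 0, 0, 0.8, 0, 0, 0, 0.7, 0, 0, 1, 0, 0, 0, 0.7, 0, 0, 1, 0, 0, 0, 0.7, 0, 0, 1, 0, 0, 0, 0.7, 0, 0, 1, 0, 0, 0, 0.7, 0, 0, 1, 0, 0, 0, 0.7, 0, 0, 0.5, 0, 0, 0, 0.7])

```text
t: 29.68
tcp_pos: [0.5942, 0.2051, 0.2154]
eef_rot: [[0.997, -0.079, 0.002], [-0.079, -0.997, 0.001], [0.002, -0.001, -1.0]]
ft_force: [0.3, -0.3, -3.1]
grip_width: 0.0119
```

Request:
send_rows(motion=[0, 0, 0, 0, 0, 0, 0.7, 0, 0, 0, 0, 0, 0, 0.7])

```text
t: 29.85
tcp_pos: [0.5936, 0.2049, 0.2136]
eef_rot: [[0.997, -0.079, 0.0], [-0.079, -0.997, 0.0], [0.0, -0.0, -1.0]]
ft_force: [0.2, 0.6, -4.0]
grip_width: 0.0118
```

Run:
```python
from h import *
s,g=save('wrist','w28.png');print(s['t'],s['tcp_pos'],s['eef_rot'],s['grip_width'],s['ft_force'],s['wrist_torque'])
save('scene','s28.png')
crop('w28.png',200,90,360,280,4,'c32.png')
```

```text
29.85 [0.59359056 0.20485366 0.21360415] [[ 9.96881748e-01 -7.89083897e-02  4.96912684e-04]
 [-7.89084738e-02 -9.96881853e-01  1.51973699e-04]
 [ 4.83371238e-04 -1.90710428e-04 -9.99999865e-01]] 0.01176737460427857 [ 0.20225273  0.58610649 -4.00282569] [-0.05046386 -0.03871291  0.00972951]
```

View pics/c32.png

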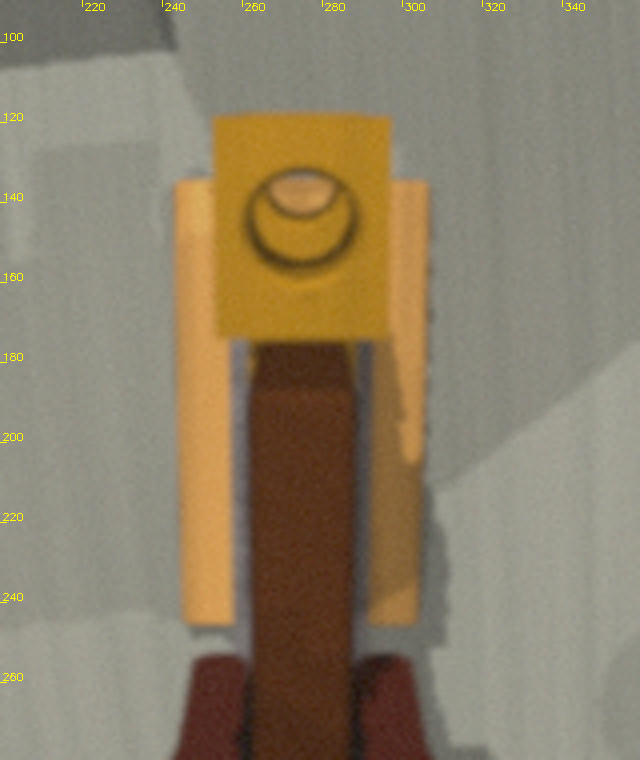

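View pics/s28.png

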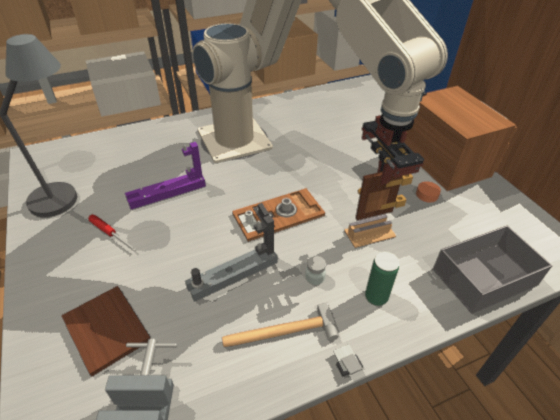

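Run:
```python
from h import *
np.set_printoptions(precision=4,suppress=True)
W='w28.png';s=load(W)[0];R=s['eef_rot']
p=atz(W,273.7,145.3,.200);print(p,R.T@(p-s['tcp_pos']))
o=[(252.5,119,(-11,84,49)),(297,119,(11,84,49)),(253,175,(-11,56,49)),(296.5,175,(11,56,49)),(273.7,145.3,(0,70,49)),(262,187.5,(-6,55,75)),(287.5,187.5,(6,55,75))]
x,r=fit([(W,u,v,l) for u,v,l in o],[.5935,.2038,-.08],z0=.151);print(x,r.tolist())
d,rel,a=intool(W,x);print(d,rel)
x,r=fit([(W,u,v,l) for u,v,l in o[:4]],[.5935,.2038,-.08],z0=.151);print(x,r.tolist())
st=[.5786,-.1931,.140]
print(tcpfor(d,rel,st), loc(st,(0,70,0)))
```

```text
[0.5991 0.274  0.2   ] [ 0.     -0.0694  0.0136]
[ 0.5939  0.2034 -0.0791] [[-0.4, -0.1], [0.0, -0.1], [-0.2, -0.5], [-0.1, -0.5], [0.9, 1.5], [-1.5, 0.2], [1.1, 0.1]]
[ 0.0005  0.0014 -0.    ] -0.00014758409780646353
[ 0.594   0.2033 -0.0797] [[-0.2, 0.2], [0.2, 0.2], [-0.1, -0.2], [0.0, -0.2]]
(array([ 0.578 , -0.1918]), np.float64(0.14014758409780648)) [ 0.5688 -0.1238  0.    ]
```

Request:
send_rows(motion=[-1.2, -0.6, 0, 0, 0, 0.005, 0.7, -2, -1.2, 0, 0, 0, 0.01, 0.7, -2, -1.4, 0, 0, 0, 0.01, 0.7, -2, -1.6, 0, 0, 0, 0.01, 0.7, -2, -2, 0, 0, 0, 0.01, 0.7, -2, -2.2, 0, 0, 0, 0.012, 0.7, -1.5, -2.4, 0, 0, 0, 0.012, 0.7, -1, -2.4, 0, 0, 0, 0.012, 0.7])

```text
t: 30.62
tcp_pos: [0.4542, 0.066, 0.2126]
eef_rot: [[1.0, 0.004, -0.002], [0.004, -1.0, -0.0], [-0.002, 0.0, -1.0]]
ft_force: [0.8, -0.5, -2.6]
grip_width: 0.0117
```

Request:
send_rows(motion=[-0.4, -2.4, 0, 0, 0, 0.012, 0.7, -0.4, -2.4, 0, 0, 0, 0.012, 0.7, 0, -2.4, 0, 0, 0, 0.012, 0.7, 0, -2.4, 0, 0, 0, 0.012, 0.7, 0, -2.4, 0, 0, 0, 0.012, 0.7, 0, -2.4, 0, 0, 0, 0.012, 0.7, 0, -2.4, 0, 0, 0, 0.012, 0.7, 0, -2.4, 0, 0, 0, 0.012, 0.7])

```text
t: 31.28
tcp_pos: [0.4481, -0.1263, 0.2129]
eef_rot: [[0.995, 0.098, -0.001], [0.098, -0.995, 0.0], [-0.001, -0.0, -1.0]]
ft_force: [0.4, 0.1, -3.1]
grip_width: 0.0116
```

Request:
send_rows(motion=[0, -2.4, 0, 0, 0, 0.012, 0.7, 0, -2.4, 0, 0, 0, 0.012, 0.7, 0, -2.0, 0, 0, 0, 0.012, 0.7, 0, -1.5, 0, 0, 0, 0.006, 0.7, 0, 0, 0, 0, 0, 0, 0.7, 0, 0, 0, 0, 0, 0, 0.7, 0, 0, 0, 0, 0, 0, 0.7])

```text
t: 31.87
tcp_pos: [0.4481, -0.2075, 0.2128]
eef_rot: [[0.99, 0.139, -0.001], [0.139, -0.99, 0.001], [-0.001, -0.001, -1.0]]
ft_force: [-0.3, 0.6, -3.9]
grip_width: 0.0118
```

Run:
```python
from h import *
s,g=save('wrist','w29.png');print(s['t'],s['tcp_pos'],s['eef_rot'],s['grip_width'],s['ft_force'],s['wrist_torque'],np.arctan2(s['eef_rot'][1,0],s['eef_rot'][0,0]))
save('scene','s29.png')
```

```text
31.8667 [ 0.44811876 -0.20752704  0.21283237] [[ 9.90269110e-01  1.39161803e-01 -1.03991610e-03]
 [ 1.39162644e-01 -9.90269227e-01  7.84968728e-04]
 [-9.20559245e-04 -9.22047757e-04 -9.99999151e-01]] 0.01177806884062194 [-0.32931649  0.56508298 -3.92306372] [ 0.01092978 -0.09359662  0.03802554] 0.13961583957655005
```

View pics/w29.png

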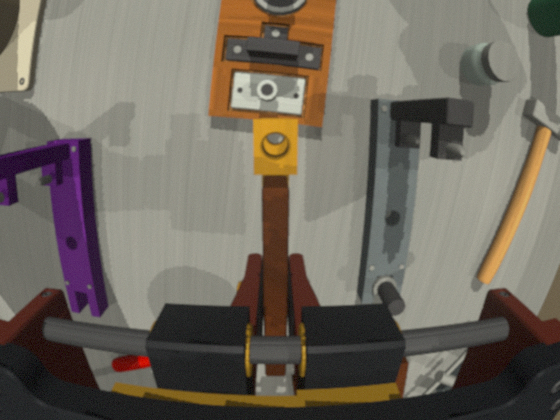

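View pics/s29.png

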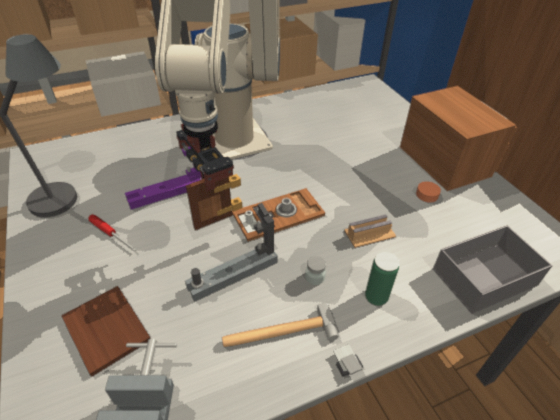

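Request:
send_rows(motion=[1.3, 0.1, -0.1, 0, 0, 0, 0.7, 1.7, 0.2, -0.1, 0, 0, 0, 0.7, 1.7, 0.2, -0.1, 0, 0, 0, 0.7, 1.7, 0.2, -0.1, 0, 0, 0, 0.7, 1.6, 0.2, -0.1, 0, 0, 0, 0.7, 1.0, 0.15, 0, 0, 0, 0, 0.7, 0.5, 0.1, 0, 0, 0, 0, 0.7, 0, 0, 0, 0, 0, 0, 0.7])

```text
t: 32.63
tcp_pos: [0.5446, -0.196, 0.2081]
eef_rot: [[0.99, 0.141, 0.0], [0.141, -0.99, 0.0], [0.0, 0.0, -1.0]]
ft_force: [-0.3, 0.4, -3.9]
grip_width: 0.0118
```

Request:
send_rows(motion=[0, 0, 0, 0, 0, 0, 0.7, 0, 0, 0, 0, 0, 0, 0.7])

```text
t: 32.8
tcp_pos: [0.5428, -0.1965, 0.2081]
eef_rot: [[0.99, 0.14, -0.001], [0.14, -0.99, 0.0], [-0.001, -0.0, -1.0]]
ft_force: [-0.8, -0.2, -2.9]
grip_width: 0.0118
```

Run:
```python
from h import *
s,g=save('wrist','w30.png');print(s['t'],s['tcp_pos'],s['grip_width'],s['ft_force'],s['wrist_torque'],np.arctan2(s['eef_rot'][1,0],s['eef_rot'][0,0]))
print(proj('w30.png',[.5688,-.1238,.158]))
crop('w30.png',210,60,360,260,4,'c33.png')
```

```text
32.8 [ 0.54277695 -0.19651981  0.20814084] 0.011777373708558263 [-0.76726301 -0.15033979 -2.89083855] [ 0.00824559 -0.10011472  0.06295257] 0.1399640958123242
[332.70271884 142.01226625]
```

View pics/c33.png

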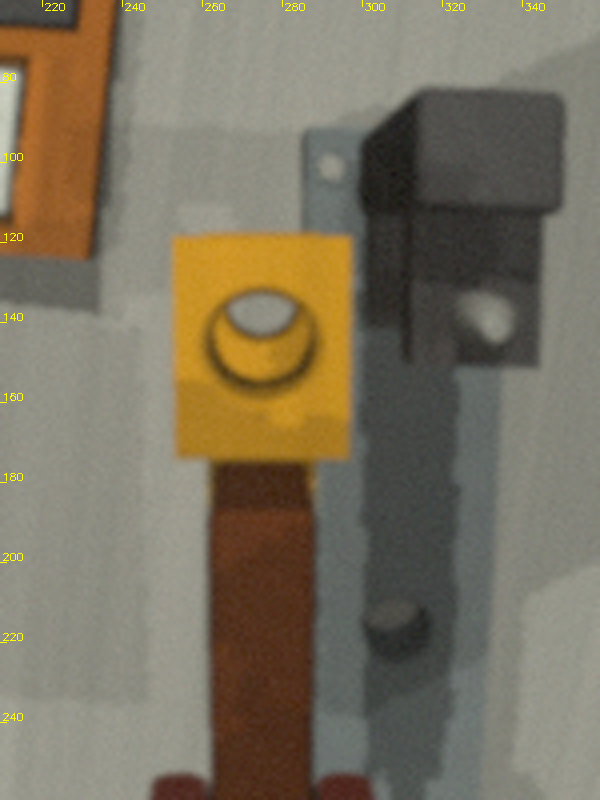

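Request:
send_rows(motion=[0.6, 0.08, 0, 0, 0, 0, 0.7, 0.8, 0.1, 0, 0, 0, 0, 0.7, 0.8, 0.1, 0, 0, 0, 0, 0.7, 0.8, 0.1, 0, 0, 0, 0, 0.7, 0.5, 0.07, 0, 0, 0, 0, 0.7, 0, 0, 0, 0, 0, 0, 0.7, 0, 0, 0, 0, 0, 0, 0.7, 0, 0, 0, 0, 0, 0, 0.7])

```text
t: 33.52
tcp_pos: [0.5783, -0.1921, 0.208]
eef_rot: [[0.99, 0.14, -0.001], [0.14, -0.99, 0.0], [-0.001, -0.0, -1.0]]
ft_force: [0.6, 0.4, -3.7]
grip_width: 0.0118
```

Run:
```python
from h import *
s,g=save('wrist','w31.png');print(s['t'],s['tcp_pos'],s['grip_width'],s['ft_force'],s['wrist_torque'],np.arctan2(s['eef_rot'][1,0],s['eef_rot'][0,0]))
print(proj('w31.png',[.5688,-.1238,.158]))
crop('w31.png',210,60,360,260,4,'c34.png')
save('scene','s31.png'); crop('s31.png',170,150,310,310,4.5,'c35.png')
```

```text
33.5167 [ 0.57828783 -0.19205889  0.20800564] 0.01182974551055788 [ 0.61339242  0.42970315 -3.66069205] [-0.0389676  -0.05183555  0.00796391] 0.1402120876366883
[274.2399312  140.39243003]
```

View pics/c34.png

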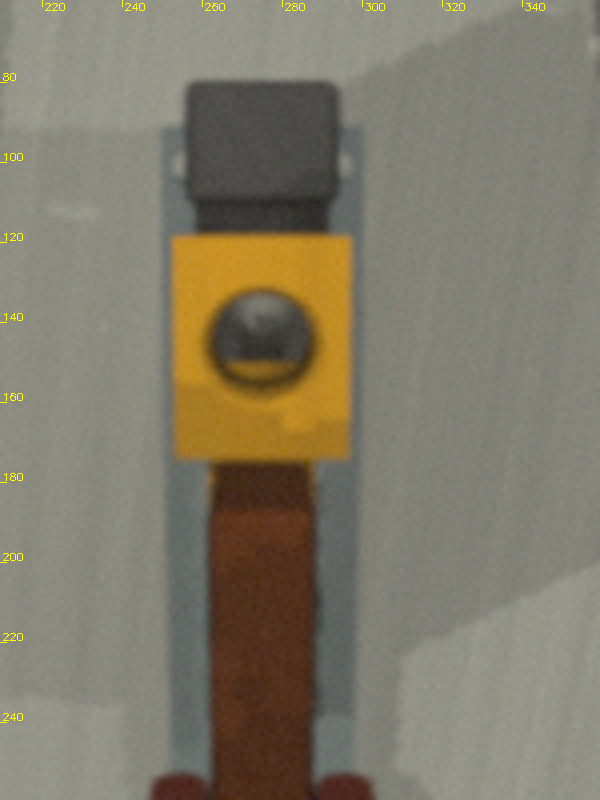

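View pics/c35.png

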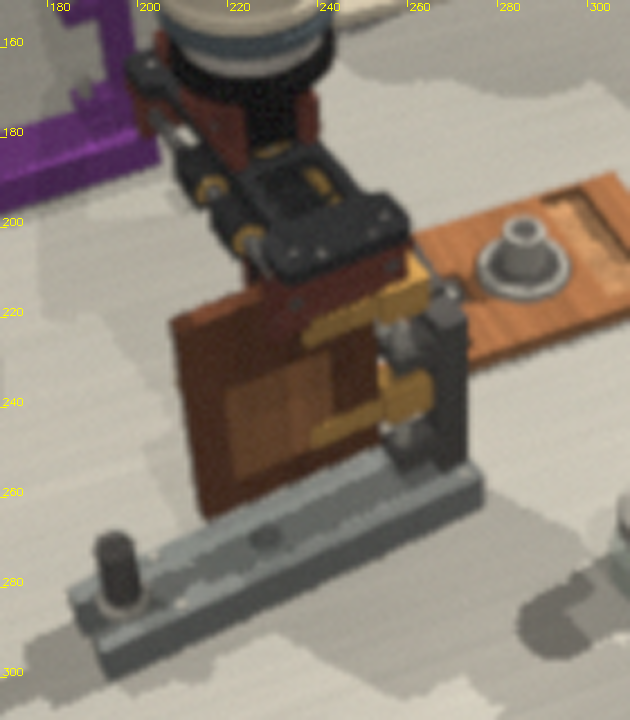

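Request:
send_rows(motion=[0, 0, -0.3, 0, 0, 0, 0.7, 0, 0, -0.4, 0, 0, 0, 0.7, 0, 0, -0.4, 0, 0, 0, 0.7, 0, 0, -0.3, 0, 0, 0, 0.7, 0, 0, -0.2, 0, 0, 0, 0.7, 0, 0, 0, 0, 0, 0, 0.7, 0, 0, 0, 0, 0, 0, 0.7])

```text
t: 34.2
tcp_pos: [0.5785, -0.1922, 0.192]
eef_rot: [[0.99, 0.14, -0.0], [0.14, -0.99, 0.0], [-0.0, -0.0, -1.0]]
ft_force: [0.1, 0.5, -3.4]
grip_width: 0.0121
```

Run:
```python
from h import *
s,g=save('wrist','w32.png');print(s['t'],s['tcp_pos'],s['grip_width'],s['ft_force'],s['wrist_torque'])
crop('w32.png',210,60,360,260,4,'c36.png')
```

```text
34.2 [ 0.57846382 -0.19216393  0.1920257 ] 0.012137804382937482 [ 0.05509851  0.53665342 -3.43012849] [-0.00990187 -0.06343559 -0.00118447]
```

View pics/c36.png

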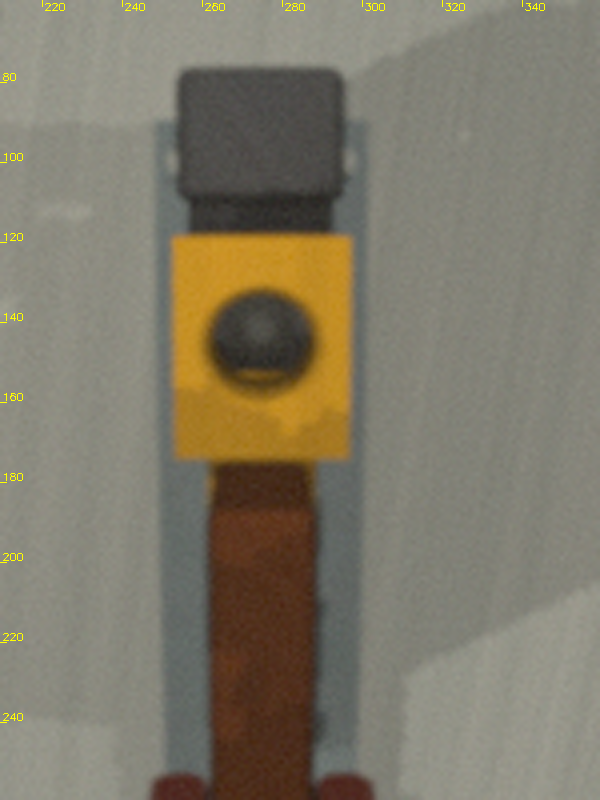

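No contact and well centred; I continue down.

Request:
send_rows(motion=[0, 0, -0.3, 0, 0, 0, 0.7, 0, 0, -0.3, 0, 0, 0, 0.7, 0, 0, -0.3, 0, 0, 0, 0.7, 0, 0, -0.3, 0, 0, 0, 0.7, 0, 0, 0, 0, 0, 0, 0.7, 0, 0, 0, 0, 0, 0, 0.7])

```text
t: 34.75
tcp_pos: [0.5784, -0.1921, 0.1799]
eef_rot: [[0.99, 0.14, -0.001], [0.14, -0.99, 0.0], [-0.001, -0.0, -1.0]]
ft_force: [0.3, -0.2, -2.8]
grip_width: 0.0118
```

Request:
send_rows(motion=[0, 0, -0.15, 0, 0, 0, 0.7, 0, 0, 0, 0, 0, 0, 0.7, 0, 0, 0, 0, 0, 0, 0.7])

```text
t: 35.0
tcp_pos: [0.5786, -0.1922, 0.1788]
eef_rot: [[0.99, 0.14, 0.0], [0.14, -0.99, -0.0], [0.0, 0.0, -1.0]]
ft_force: [-0.6, 0.0, -3.5]
grip_width: 0.0125
```

Run:
```python
from h import *
s,g=save('wrist','w33.png');print(s['t'],s['tcp_pos'],s['grip_width'],s['ft_force'],s['wrist_torque'])
crop('w33.png',210,60,360,260,4,'c37.png')
save('scene','s33.png'); crop('s33.png',170,150,310,310,4.5,'c38.png')
```

```text
35.0 [ 0.57858383 -0.19216215  0.1787815 ] 0.012473057039117467 [-0.59627159  0.03182674 -3.47039915] [-0.04190468 -0.09635893  0.01959581]
```

View pics/c38.png

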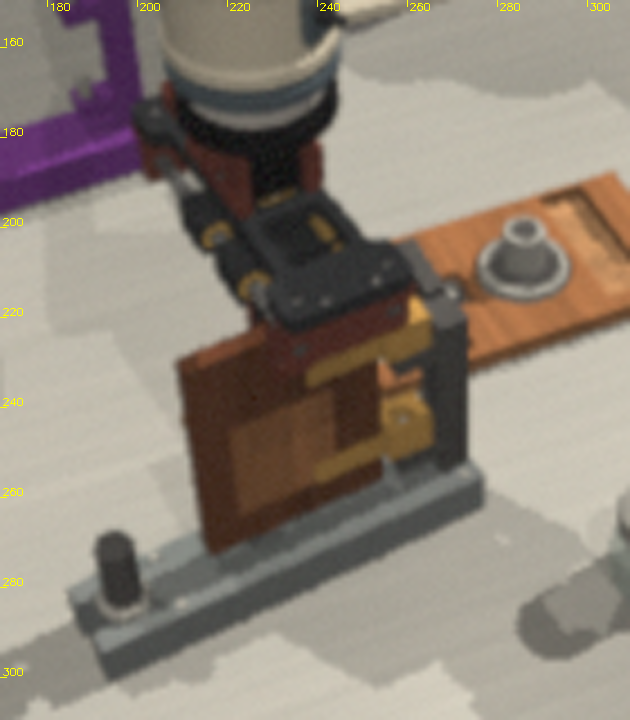

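View pics/c37.png

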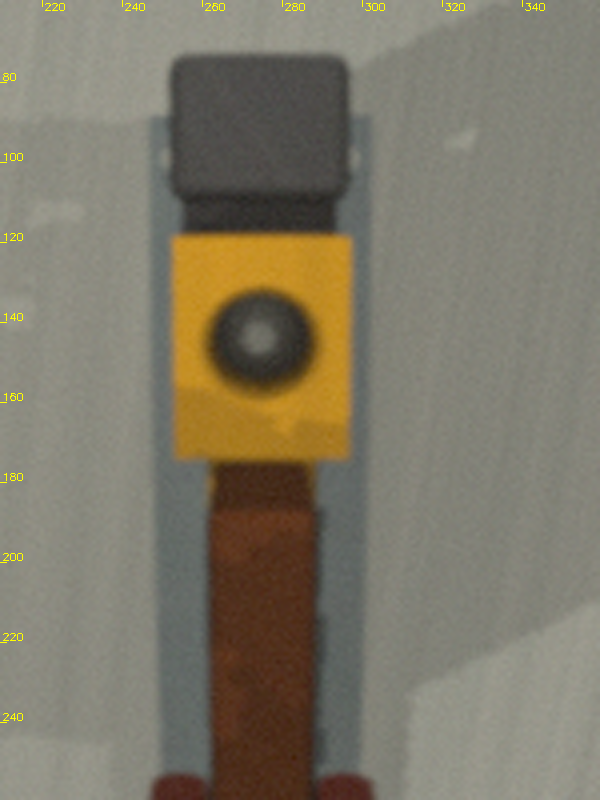

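Request:
send_rows(motion=[0, 0, -0.1, 0, 0, 0, 0.7, 0, 0, 0, 0, 0, 0, 0.7, 0, 0, 0, 0, 0, 0, 0.7])

```text
t: 35.35
tcp_pos: [0.5785, -0.1922, 0.1777]
eef_rot: [[0.99, 0.139, -0.0], [0.139, -0.99, 0.0], [-0.0, -0.0, -1.0]]
ft_force: [0.2, -0.1, -3.0]
grip_width: 0.0113
```

Request:
send_rows(motion=[0, 0, -0.1, 0, 0, 0, 0.7, 0, 0, 0, 0, 0, 0, 0.7, 0, 0, 0, 0, 0, 0, 0.7])

```text
t: 35.6
tcp_pos: [0.5788, -0.1924, 0.1774]
eef_rot: [[0.99, 0.14, 0.001], [0.14, -0.99, -0.0], [0.001, 0.0, -1.0]]
ft_force: [-0.8, -0.6, 3.8]
grip_width: 0.0119
```

Request:
send_rows(motion=[0, 0, 0, 0, 0, 0, 1.6, 0, 0, 0, 0, 0, 0, 2.2, 0, 0, 0, 0, 0, 0, 3, 0, 0, 0, 0, 0, 0, 5, 0, 0, 0, 0, 0, 0, 5, 0, 0, 0, 0, 0, 0, 5, 0, 0, 1, 0, 0, 0, 5, 0, 0, 2, 0, 0, 0, 5])

```text
t: 36.27
tcp_pos: [0.5771, -0.1916, 0.2053]
eef_rot: [[0.99, 0.14, -0.005], [0.14, -0.99, 0.002], [-0.004, -0.002, -1.0]]
ft_force: [-0.1, -0.3, 0.1]
grip_width: 0.0501
```

Request:
send_rows(motion=[0, 0, 3, 0, 0, 0, 5, 0, 0, 3, 0, 0, 0, 5, 0, 0, 3, 0, 0, 0, 5, 0, 0, 1, 0, 0, 0, 5, 0, 0, 0, 0, 0, 0, 5, 0, 0, 0, 0, 0, 0, 5])

```text
t: 36.77
tcp_pos: [0.5784, -0.1921, 0.3068]
eef_rot: [[0.99, 0.14, 0.001], [0.14, -0.99, -0.0], [0.0, 0.0, -1.0]]
ft_force: [-1.1, -0.4, -0.5]
grip_width: 0.0494
```

Run:
```python
from h import *
s,g=save('wrist','w34.png');print(s['t'],s['tcp_pos'],np.arctan2(s['eef_rot'][1,0],s['eef_rot'][0,0]))
save('scene','s34.png'); crop('s34.png',170,150,310,310,4.5,'c39.png')
```

```text
36.7667 [ 0.57838854 -0.19211045  0.30675566] 0.1400137356489262
```

View pics/w34.png

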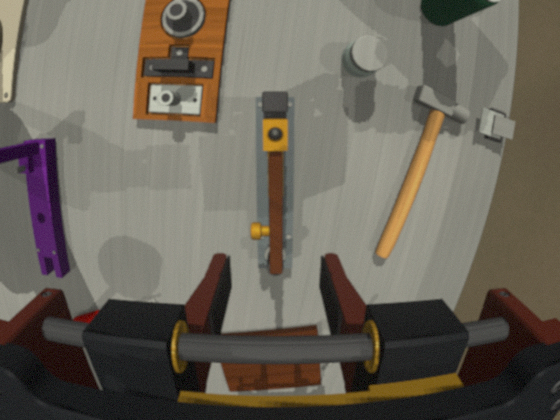

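View pics/c39.png

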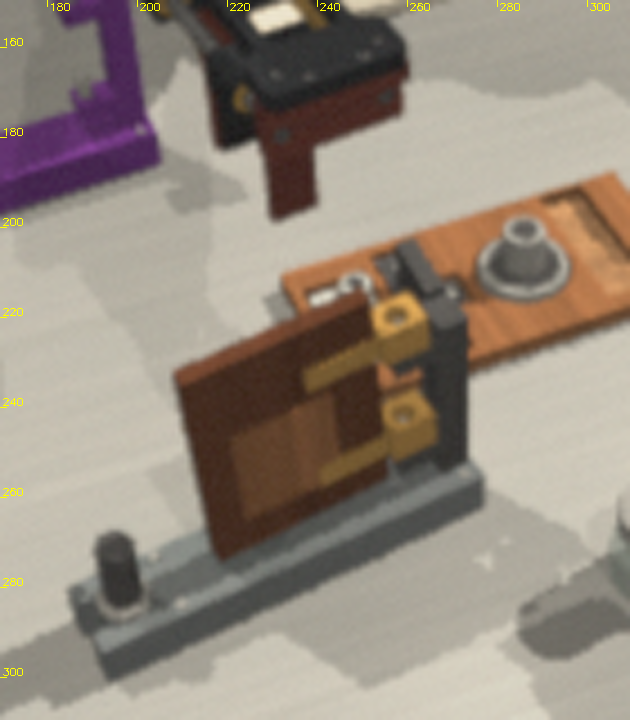

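Run:
```python
from h import *
np.set_printoptions(precision=4,suppress=True)
save('top','t34.png')
crop('w34.png',220,80,320,290,3.6,'c40.png')
crop('w34.png',125,0,235,130,6,'c41.png')
W='w34.png';s=[.5786,-.1931,.140]
for l in [(-6,-55,190),(6,-55,190),(-6,55,190),(6,55,190),(0,70,164),(-11,84,164),(11,84,164),(-25,-60,30),(25,-60,30)]: print(l,proj(W,loc(s,l)))
```

```text
(-6, -55, 190) [267.8436 273.8299]
(6, -55, 190) [280.9414 273.8233]
(-6, 55, 190) [266.8718 152.3509]
(6, 55, 190) [281.6122 152.3378]
(0, 70, 164) [274.2796 132.399 ]
(-11, 84, 164) [261.7749 116.8136]
(11, 84, 164) [286.7607 116.7891]
(-25, -60, 30) [256.445  222.6252]
(25, -60, 30) [292.6403 222.6012]
```

View pics/c40.png

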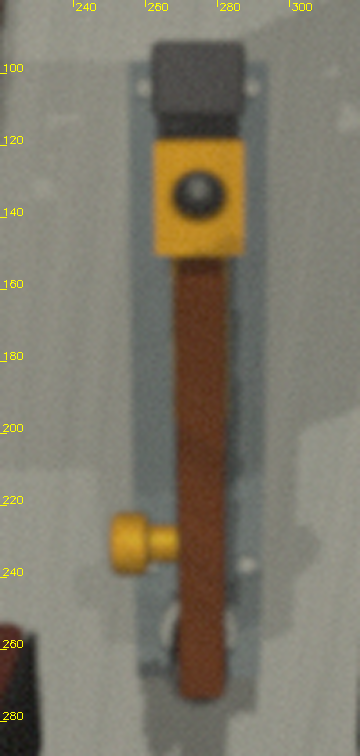

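View pics/c41.png

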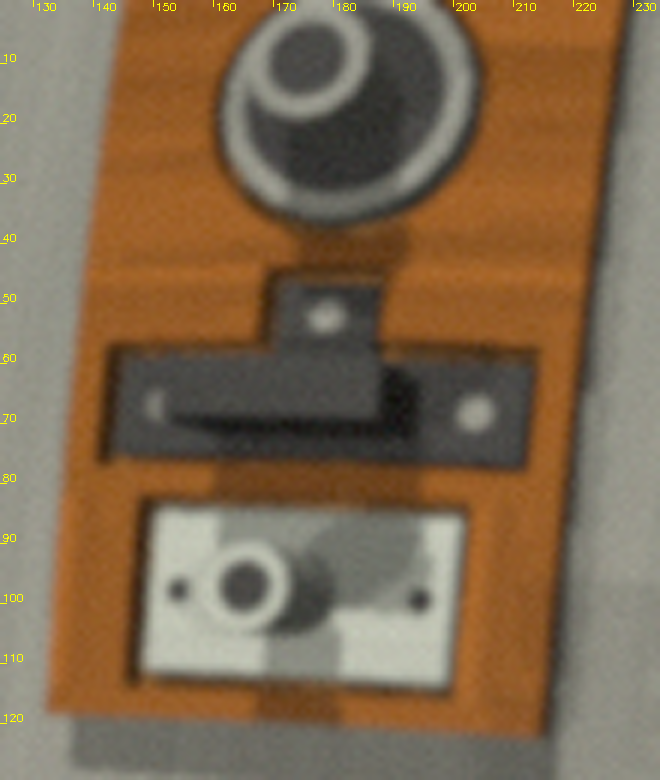

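View pics/t34.png

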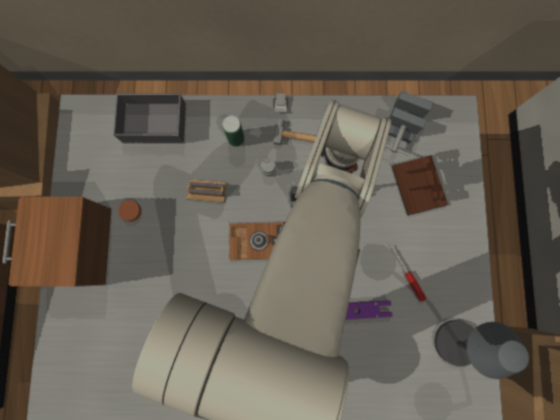

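```bash
python3 -c "
from station import hand_in
print(hand_in())"
```

```text
the job is handed in; nothing more can be done
None
```

The job is done and handed in at about 37 s on the robot's clock, well inside the 210 s limit.

- **Drop pin:** I drew it out of its bore first and parked it in the notch. The scene picture shows it upright with its collar on the sill.
- **Fittings:** The bracket, escutcheon and soundbox are in their own tray cut-outs, and the last wrist picture shows all three in place. I found no gooseneck on the cart in any view, so its cut-out stays empty.
- **Door:** It came in level from the -x side and went down onto both pintles until it touched the brackets. Contact came at TCP height 0.1774 m, against 0.1776 m expected. I then released it and raised the gripper clear.

**Last checks:**
- The pintle shows centred in the upper socket.
- The door is in line with the sill to within about 0.01 rad: its free edge sits about 1 mm towards +x of where it should be. I left it there.
- The last scene and top views show no bystander moved.
- I saw no fitting knocked aside during the run.
- The highest force I read was about 9 N.

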